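Build the spice-tier tower and pack the jars

TASK

Make up the display set: thread the three clay ring tiers onto the brass post of the stand, hub up, the largest first, then the middle one, then the smallest, each fully home on what is below it, and stand every spice jar upright on the floor of the divided crate, one to a cell. The clay and glass are brittle, so grip them gently (about 25 N is plenty, well under 60 N), and leave the cinnamon, the pliers and the glue bottle alone.

Things in the scene. Friction and masses are not known exactly. Their poses are not given: they have to be found in the camera images.
- stand: Fixed stand: round dark wooden base 20 mm high, 116 mm across, with one upright brass post 20 mm thick in its middle, which rises 68 mm above the base (its top is 88 mm above the table; the last 10 mm taper to 10 mm across). Origin: centre of the underside, on the table; z up along the post.
- stand_seat (a point): Centre of the top face of the stand's base, on the post's axis, 20 mm above the table: where the first tier's underside must rest. z up.
- tier_large: Largest of three loose ring tiers of red-brown clay, flat on the table, hub up: a disc 100 mm across and 10 mm thick with a hub 46 mm across on top, 26 mm high in all; a 26 mm hole right through the middle. Grip from above across the hub, fingertips just above the disc. Origin: centre of the underside; z up through hole and hub. About 92 g.
- tier_middle: Middle of three loose ring tiers of red-brown clay, flat on the table, hub up: a disc 84 mm across and 10 mm thick with a hub 46 mm across on top, 24 mm high in all; a 26 mm hole right through the middle. Grip from above across the hub, fingertips just above the disc. Origin: centre of the underside; z up through hole and hub. About 76 g.
- tier_small: Smallest of three loose ring tiers of red-brown clay, flat on the table, hub up: a disc 68 mm across and 10 mm thick with a hub 46 mm across on top, 22 mm high in all; a 26 mm hole right through the middle. Grip from above across the hub, fingertips just above the disc. Origin: centre of the underside; z up through hole and hub. About 60 g.
- crate: Fixed low wooden crate, open on top, 174 x 174 mm outside and 45 mm high, walls and floor 6 mm thick, divided by one cross wall each way (as high as the sides) into 2 x 2 square cells 78 mm wide. Origin: centre of the underside, on the table; x and y along its sides, z up. The cell centres lie at x = +-42 mm, y = +-42 mm.
- crate_in (a point): Centre of the crate's inner floor, 6 mm above the table, axes as the crate's.
- jar0: Closed spice jar standing upright on the table (may be absent): clear glass, 52 mm across, with a wooden lid 54 mm across over its top 23 mm; 85 mm high in all. Origin: centre of its underside; z up. Weighs roughly 160 g. Best gripped across the lid.
- jar1: Closed spice jar standing upright on the table (may be absent): clear glass, 52 mm across, with a wooden lid 54 mm across over its top 23 mm; 85 mm high in all. Origin: centre of its underside; z up. Weighs roughly 160 g. Best gripped across the lid.
- jar2: Closed spice jar standing upright on the table (may be absent): clear glass, 52 mm across, with a wooden lid 54 mm across over its top 23 mm; 85 mm high in all. Origin: centre of its underside; z up. Weighs roughly 160 g. Best gripped across the lid.
- jar3: Closed spice jar standing upright on the table (may be absent): clear glass, 52 mm across, with a wooden lid 54 mm across over its top 23 mm; 85 mm high in all. Origin: centre of its underside; z up. Weighs roughly 160 g. Best gripped across the lid.
- cinnamon: Bystander: two cinnamon sticks tied side by side, 90 x 32 x 17 mm, lying on the table among the tiers. Leave alone.
- pliers: Bystander: small pliers with white handles, 160 mm long, lying flat near the robot on its right. Leave alone.
- glue: Bystander: upright white bottle with a red cap, 44 mm across and 120 mm high, at the far side of the table. Leave alone.
Things that resemble listed ones, but are neither listed nor needed, are in the scene too. Leave any pink look-alike of the stand alone. Leave any green look-alike of the jar1 alone.

How it is judged:
By the outcome, as a careful person would: the job done as asked, in the order asked, and still so for the second after the job is handed in, with the robot touching nothing.
Of jar0, jar1, jar2, jar3 only 3 to 4 are there at a start; the rules pass over those that are not, and their reading is None.
At some moment in a run one of tier_large, tier_middle, tier_small may be knocked a few centimetres aside while the robot is not near it.
Once in a run the grip may slacken for a moment while it holds something.
It also fails if it takes over 210 s, if anything falls off the work surface, if the arm or the gripper's body presses on something with over 40 N, if the wrist force passes 120 N, or if a joint passes its speed limit or range.

ROBOT

A 7-joint arm with a two-finger parallel gripper is mounted at the origin on the work surface. World frame = base frame: x ahead of the robot, y to its left, z up, the work surface at z = 0. Lengths are in mm, angles in rad, forces in N, time in s.
With the tool pointing down it reaches from about 425 to 1025 mm from the base axis. Payload 9.4 kg.
Tool frame: the origin (TCP) lies between the finger pads; the fingertips stand 19 mm ahead of it and the grasp point (between the pads) is the TCP; z points along the fingers, y is the line along which they close (so a half turn about z gives the same grasp; the last joint's range is limited). The gripper opens to 93 mm and grips with 3 to 60 N. Pads are 15 mm wide; open, the fingers measure 128 mm over their backs; the gripper's body (75 mm by 188 mm) begins 65 mm behind the grasp point.
Start: joints at [-1.242, 0.599, -0.003, 1.599, 0.002, 0.943, -0.08], TCP at [286.2, 666.118, 237.618] pointing down, gripper open.
Joint ranges: [-2.57, 2.57], [-0.35, 1.97], [-1.29, 1.29], [0.11, 2.56], [-1.05, 4.19], [0.11, 1.86], [-2.63, 2.63]. Speed limits (rad/s): [2.22, 2.22, 3.01, 3.01, 3.14, 3.14, 3.14].

INTERFACE

Orientations are given as a rotation vector (axis times angle).
In Python, from rig import get_state, capture, camera_params, sign_off gives the robot as it stands.
- The arm moves only by the tool carry_out, never from a script. Its argument "commands" is a list of rows, each an object with "travel": the shift along the tool's x, y, z normalised to -1 to 1, where 1 is 20 cm, a list of three; "spin": the turn about the tool's z normalised to -1 to 1, where 1 is pi/2 rad. A call has 1 to 20 rows; each row is the pose to reach, as a shift and turn from the pose commanded when the call began, along the tool's axes at that moment; what a row does not reach only later rows make up. A row lasts 1/12 s, in which the tool goes at most 41.7 mm and 7.16 degrees, less where a joint would pass 70% of its speed; a pose out of reach is approached as far as the arm can. A call with a number of a shift or a turn outside -1 to 1 is refused whole. A call with a gripper value outside its range is refused whole. "grip" is the closure, from -1 (fully open) to 1 (shut), set as the call begins (left out, the last holds). The fingers move at their own pace and stop on an object; "squeeze" is the grip in N (left out, the last holds). Time passes only in rows, so rows that repeat a pose let the fingers close. It gives the time, the measured TCP pose, the force, the opening and the grip force at its end, in the units of the state.
- get_state(): the state, without advancing time (a new reading comes with each control period).
- capture(name): name is "scene" or "side" or "wrist"; returns the picture (420x560x3 uint8, red, green, blue); there is no depth.
- camera_params(name): a dict with "mtx" (3x3 intrinsics, pixels), "dist" ([k1, k2, p1, p2, k3] as OpenCV has them; the pictures are not rectified), "rvec" (rotation vector, rad) and "tvec" (3), from world to camera coordinates, as OpenCV has them. Camera axes: x right, y down, z forward; pixel columns grow to the right and rows downward; lengths in mm; the calibration is good to about 2 mm. A picture is of the moment at which its call begins: read the wrist's pose just before it. camera_params takes no time and is no camera call; for the wrist camera it gives the pose at the moment of the call.
- sign_off(): hands the job in; it is judged then, once.
The state is a dict: "clock": time; "joints": joint angles; "qvel": joint speeds; "tau": joint torques, N m; "ee_pos": TCP position; "eef_rot": TCP orientation; "contact_force": force on the tool from outside, world axes, zero at the start; "wrist_torque": the same for the moment, N m; "finger_gap": finger opening in mm; "grasp_force": force on a finger pad.
Only numpy, scipy, OpenCV 4.12 (cv2) and the standard library are available. Lean on these libraries where they do the work, as an engineer would, in place of code of your own. Each camera call takes 0.05 s, during which the arm holds its last target. There are 200 camera calls.

## Working session

There is one attempt and no reset: what is moved stays moved. The work goes in short steps, Python scripts to look and compute and a tool call to move; the robot and the scene stay as the last step left them, time stands still between calls to the robot, and variables do not carry over. Pictures are saved under pics/ and viewed, at most 14 in all, crops included, and the job is handed in when it is done.

Besides the shell and the picture viewer there is one more tool, called after ">>>" by a JSON object that holds its "method" and its "body", one argument or row to a line. carry_out: Moves the arm, as the interface text tells. Its arguments: {"type":"object","properties":{"commands":{"type":"array","items":{"type":"object","properties":{"travel":{"type":"array","items":{"type":"number"}},"spin":{"type":"number"}}}},"grip":{"type":"number"},"squeeze":{"type":"number"}},"required":["commands"]}

```bash
mkdir -p pics; ls
python3 - <<'E'
from rig import *
import cv2
for n in ["scene","side"]:
    im=capture(n); cv2.imwrite(f"pics/{n}0.png",im[:,:,::-1])
    p=camera_params(n); print(n,p)
print(get_state())
E
```

```text
pics
scene {'mtx': array([[404.42531245,   0.        , 279.63075345],
       [  0.        , 404.42531245, 208.11662935],
       [  0.        ,   0.        ,   1.        ]]), 'dist': array([-0.05351176,  0.        ,  0.        ,  0.        ,  0.        ]), 'rvec': array([ 1.49772684,  2.2154144 , -0.75880708]), 'tvec': array([ 209.90833883, -319.88663206, 1479.57788364])}
side {'mtx': array([[389.62513552,   0.        , 276.57360393],
       [  0.        , 389.62513552, 203.06326609],
       [  0.        ,   0.        ,   1.        ]]), 'dist': array([-0.06057071,  0.        ,  0.        ,  0.        ,  0.        ]), 'rvec': array([ 2.09444668, -0.48333004,  0.25706585]), 'tvec': array([-462.44164284,  153.80839124,  860.75002808])}
{'clock': 0.1, 'joints': array([-1.24169029,  0.6000322 , -0.00252563,  1.60004512,  0.00181353,
        0.94286614, -0.07981371]), 'qvel': array([-1.45144373e-03, -7.52156182e-04,  7.08618081e-04, -3.39243917e-03,
       -3.05733898e-05,  2.23631464e-03, -7.28449897e-04]), 'tau': array([ 5.65188326e-03, -7.66553593e+01,  1.50219910e+00, -2.52929932e+01,
       -5.22867171e-02,  1.37131786e-02,  2.28116158e-05]), 'ee_pos': array([286.06695234, 665.74377561, 236.85758712]), 'eef_rot': array([-6.32989664e-01, -3.07703320e+00,  2.10995510e-03]), 'contact_force': array([0.17283469, 0.21024108, 0.26522852]), 'wrist_torque': array([-0.01104172, -0.04114007, -0.02503226]), 'grasp_force': 0.0, 'finger_gap': 93.18509701600235}
```

View pics/scene0.png

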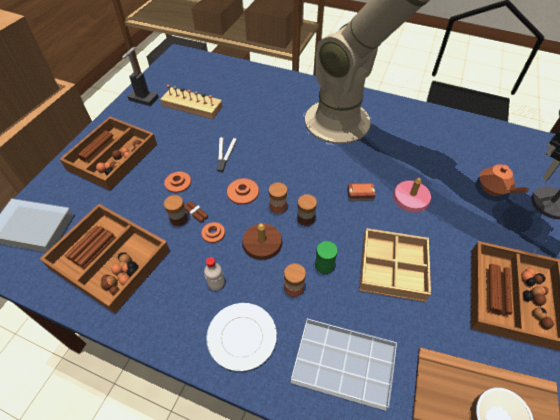

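View pics/side0.png

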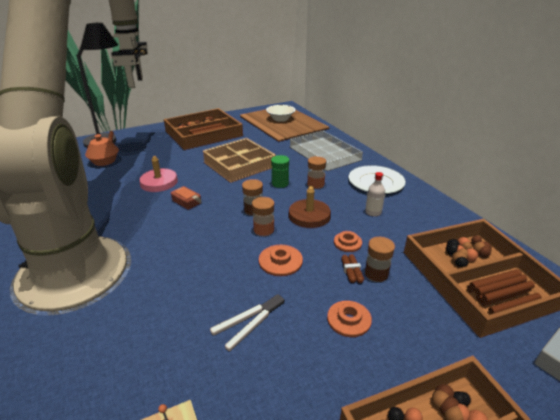

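The scene view shows four jars with lids near (278,188), (307,201), (294,271) and (176,202). The tiers are large (242,190), middle (177,182) and small (213,232). The stand is at (262,240), the crate at (396,263), the glue at (214,275) and the green decoy at (326,256).
The side view shows the tiers at (280,259), (349,317) and (348,240), and the cinnamon touches close to the jar at (380,258).

```bash
cat > h.py <<'E'
import numpy as np, cv2
from rig import *
from scipy.spatial.transform import Rotation as R
def rays(p,px):
    n=cv2.undistortPoints(np.array(px,float).reshape(-1,1,2),p["mtx"],p["dist"]).reshape(-1,2)
    M=cv2.Rodrigues(np.array(p["rvec"],float))[0]; d=np.c_[n,np.ones(len(n))]@M
    return -M.T@np.array(p["tvec"],float).ravel(), d
def plane(p,px,z):
    o,d=rays(p,px); return (o+d*((z-o[2])/d[:,2])[:,None])[:,:2]
def proj(p,X):
    return cv2.projectPoints(np.array(X,float).reshape(-1,1,3),np.array(p["rvec"],float),np.array(p["tvec"],float),p["mtx"],p["dist"])[0].reshape(-1,2)
def tri(pa,a,pb,b):
    A=np.zeros((3,3));B=np.zeros(3)
    for p,x in((pa,a),(pb,b)):
        o,d=rays(p,[x]); d=d[0]/np.linalg.norm(d[0]); Q=np.eye(3)-np.outer(d,d); A+=Q;B+=Q@o
    return np.linalg.solve(A,B)
def go(x,y,z,yaw=None):
    """travel/spin from current pose to target; yaw=world angle of closing line (mod pi)"""
    s=get_state(); Rm=R.from_rotvec(s["eef_rot"]).as_matrix()
    t=Rm.T@(np.array([x,y,z])-s["ee_pos"])/200
    cur=np.arctan2(Rm[1,1],Rm[0,1]); out=[np.round(t,4)]
    if yaw is not None:
        d=-(yaw-cur); d=(d+np.pi/2)%np.pi-np.pi/2; out.append(round(d/(np.pi/2),4))
        out.append("j7 %.2f"%s["joints"][6])
    print("go",*out,"curyaw %.3f"%cur, "ee",s["ee_pos"].round(1)); return out
def snap(n,name=None):
    p=camera_params(n); im=capture(n)
    if name: cv2.imwrite(f"pics/{name}.png",im[:,:,::-1])
    return p,im
E
python3 - <<'E'
from h import *
ps=camera_params("scene");pd=camera_params("side")
P={"large":((242,188),(280,256)),"mid":((177,180),(349,314)),"small":((213,230),(348,238)),
"stand_tip":((262,226),(310,188)),"jarA":((278,187),(252,183)),"jarB":((307,200),(263,202)),"jarC":((294,269),(317,160)),"jarD":((175,201),(380,242)),
"green":((326,245),(280,158)),"gluecap":((210,262),(379,176)),"crate":((396,262),(240,156))}
for k,(a,b) in P.items(): print(k,tri(ps,a,pd,b).round(0))
print("crate corners",plane(ps,[(364,230),(432,235),(427,298),(361,288)],45).round(0))
print("pliers",plane(ps,[(221,138),(236,140),(222,168)],10).round(0),"cinn",plane(ps,[(188,205),(205,219)],10).round(0))
s=get_state();print(R.from_rotvec(s["eef_rot"]).as_matrix().round(3)); 
pw=camera_params("wrist");print(pw["mtx"],rays(pw,[(280,210)]))
E
```

```text
large [ 437. -177.   19.]
mid [ 481. -385.   16.]
small [ 612. -188.   18.]
stand_tip [589. -41.  85.]
jarA [452. -33. 121.]
jarB [461.  23.  56.]
jarC [683.  85.  89.]
jarD [ 604. -302.   89.]
green [589. 138.  93.]
gluecap [ 753. -107.  113.]
crate [533. 322.  33.]
crate corners [[469. 217.]
 [416. 398.]
 [612. 417.]
 [646. 256.]]
pliers [[ 249. -347.]
 [ 239. -294.]
 [ 376. -278.]] cinn [[ 553. -305.]
 [ 580. -231.]]
[[-0.919  0.395 -0.   ]
 [ 0.395  0.919 -0.001]
 [-0.    -0.001 -1.   ]]
[[324.82669356   0.         281.17251867]
 [  0.         324.82669356 212.12783208]
 [  0.           0.           1.        ]] (array([209.59249048, 698.83899884, 382.39777678]), array([[ 0.26631905, -0.12036173, -0.95636978]]))
```

>>> {"method": "carry_out", "body": {
  "commands": [
    {"travel": [-0.98, -0.5, -0.5], "spin": -0.258},
    {"travel": [-0.98, -0.5, -0.5], "spin": -0.258},
    {"travel": [-0.98, -0.5, -0.5], "spin": -0.258},
    {"travel": [-0.98, -0.5, -0.5], "spin": -0.258},
    {"travel": [-0.98, -0.5, -0.5], "spin": -0.258},
    {"travel": [-0.98, -0.5, -0.5], "spin": -0.258},
    {"travel": [-0.98, -0.5, -0.5], "spin": -0.258},
    {"travel": [-0.98, -0.5, -0.5], "spin": -0.258}
  ]
}}

```text
clock: 0.77
ee_pos: [428.7, 495.2, 338.5]
eef_rot: [0.007, 3.14, 0.001]
contact_force: [-0.6, 0.8, -0.1]
finger_gap: 92.8
grasp_force: 0.0
```

>>> {"method": "carry_out", "body": {
  "commands": [
    {"travel": [-0.3, -1, 0]},
    {"travel": [-0.3, -1, 0]},
    {"travel": [-0.3, -1, 0]},
    {"travel": [-0.3, -1, 0]},
    {"travel": [-0.3, -1, 0]},
    {"travel": [-0.3, -1, 0]},
    {"travel": [-0.3, -1, 0]},
    {"travel": [-0.3, -1, 0]}
  ]
}}

```text
invalid input
```

Run:
```python
from h import *
p,im=snap("wrist","w1"); print(get_state()["ee_pos"])
np.savez("w1.npz",im=im,**p)
```

```text
[426.90018519 496.56461332 337.60622177]
```

>>> {"method": "carry_out", "body": {
  "commands": [
    {"travel": [-0.1, -1, 0]},
    {"travel": [-0.1, -1, 0]},
    {"travel": [-0.1, -1, 0]},
    {"travel": [-0.1, -1, 0]},
    {"travel": [-0.1, -1, 0]},
    {"travel": [-0.1, -1, 0]},
    {"travel": [-0.1, -1, 0]}
  ]
}}

```text
invalid input
```

>>> {"method": "carry_out", "body": {
  "commands": [
    {"travel": [0.2, -1, 0]},
    {"travel": [0.2, -1, 0]},
    {"travel": [0.2, -1, 0]},
    {"travel": [0.2, -1, 0]},
    {"travel": [0.2, -1, 0]},
    {"travel": [0.2, -1, 0]},
    {"travel": [0.2, -1, 0]},
    {"travel": [0.2, -1, 0]}
  ]
}}

```text
invalid input
```

Run:
```python
from h import *
p,im=snap("wrist","w2"); print(get_state()["ee_pos"])
np.savez("w2.npz",im=im,**p)
```

```text
[425.9058404  497.38147799 337.09169641]
```

View pics/w1.png

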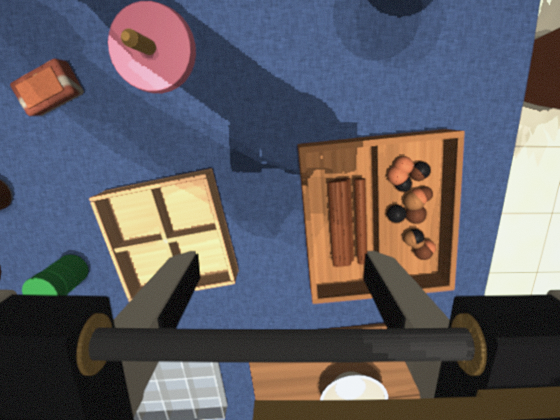

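View pics/w2.png

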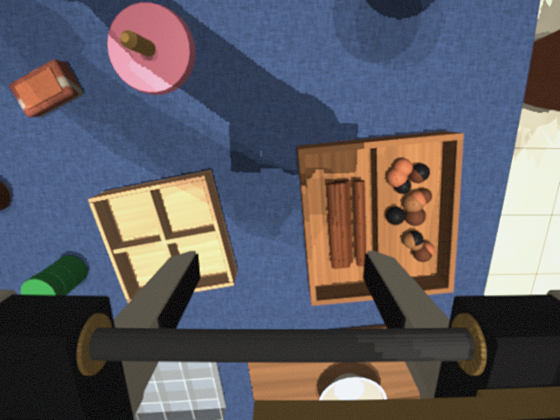

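Both wrist pictures show the same view, because the moves were refused for lack of a spin. The crate is fully visible, with corners at about (91,200), (210,170), (237,283) and (132,300).

>>> {"method": "carry_out", "body": {
  "commands": [
    {"travel": [-0.4, -0.99, 0], "spin": 0},
    {"travel": [-0.4, -0.99, 0], "spin": 0},
    {"travel": [-0.4, -0.99, 0], "spin": 0},
    {"travel": [-0.4, -0.99, 0], "spin": 0},
    {"travel": [-0.4, -0.99, 0], "spin": 0},
    {"travel": [-0.4, -0.99, 0], "spin": 0},
    {"travel": [-0.4, -0.99, 0], "spin": 0}
  ]
}}

```text
clock: 1.45
ee_pos: [507.1, 297.1, 337.0]
eef_rot: [-0.005, -3.141, 0.002]
contact_force: [-0.8, 0.5, -0.4]
finger_gap: 93.0
grasp_force: 0.0
```

>>> {"method": "carry_out", "body": {
  "commands": [
    {"travel": [-0.6, -0.99, 0], "spin": 0},
    {"travel": [-0.6, -0.99, 0], "spin": 0},
    {"travel": [-0.6, -0.99, 0], "spin": 0},
    {"travel": [-0.6, -0.99, 0], "spin": 0},
    {"travel": [-0.6, -0.99, 0], "spin": 0},
    {"travel": [-0.6, -0.99, 0], "spin": 0},
    {"travel": [-0.6, -0.99, 0], "spin": 0}
  ]
}}

```text
clock: 2.03
ee_pos: [628.7, 98.0, 336.5]
eef_rot: [-0.006, -3.141, 0.003]
contact_force: [-0.5, -0.4, 0.5]
finger_gap: 93.0
grasp_force: 0.0
```

Run:
```python
from h import *
p,im=snap("wrist","w3"); print(get_state()["ee_pos"],get_state()["clock"])
np.savez("w3.npz",im=im,**p)
```

```text
[627.33048172 101.15925952 336.50070512] 2.0833
```

>>> {"method": "carry_out", "body": {
  "commands": [
    {"travel": [-0.25, -0.99, 0], "spin": 0},
    {"travel": [-0.25, -0.99, 0], "spin": 0},
    {"travel": [-0.25, -0.99, 0], "spin": 0},
    {"travel": [-0.25, -0.99, 0], "spin": 0},
    {"travel": [-0.25, -0.99, 0], "spin": 0},
    {"travel": [-0.25, -0.99, 0], "spin": 0},
    {"travel": [-0.25, -0.99, 0], "spin": 0}
  ]
}}

```text
clock: 2.67
ee_pos: [676.9, -95.8, 336.7]
eef_rot: [-0.001, -3.141, -0.001]
contact_force: [-0.4, 1.4, 0.1]
finger_gap: 93.2
grasp_force: 0.0
```

>>> {"method": "carry_out", "body": {
  "commands": [
    {"travel": [0.0, -0.5, 0], "spin": 0},
    {"travel": [0.0, -0.5, 0], "spin": 0},
    {"travel": [0.0, -0.5, 0], "spin": 0},
    {"travel": [0.0, -0.5, 0], "spin": 0},
    {"travel": [0.0, -0.5, 0], "spin": 0}
  ]
}}

```text
clock: 3.08
ee_pos: [677.0, -194.3, 337.2]
eef_rot: [0.002, -3.141, -0.003]
contact_force: [-0.1, -0.5, -0.7]
finger_gap: 93.0
grasp_force: 0.0
```

Run:
```python
from h import *
p,im=snap("wrist","w4"); print(get_state()["ee_pos"],get_state()["clock"])
np.savez("w4.npz",im=im,**p)
```

```text
[ 677.17224613 -193.11617044  337.25774981] 3.1333
```

View pics/w4.png

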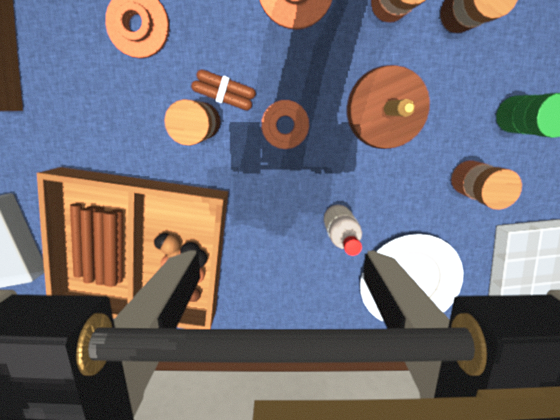

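View pics/w3.png

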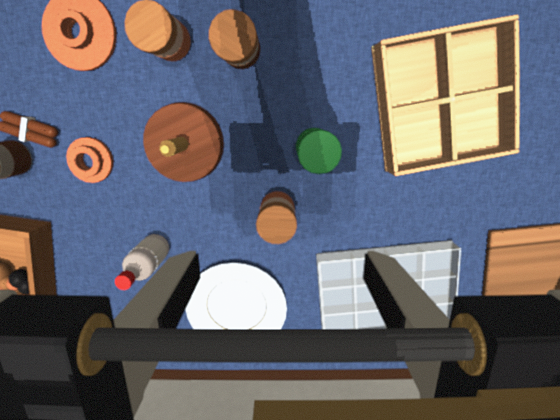

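In w3 the large tier is at (73,29), jar lids at (150,27), (233,37) and (277,223), the stand at (182,142) with its tip at (166,149), and the crate at right. In w4 the middle tier is at (136,20), the small one at (285,124), the stand at (390,106) and the jar lid at (187,123).

```bash
cat >> h.py <<'E'
def comp(im,seed,dh=6,ds=60,dv=60):
    """centre of the colour component round a seed, as contour (hsv close to the seed's)"""
    h=cv2.cvtColor(cv2.medianBlur(im,3),cv2.COLOR_RGB2HSV).astype(int); c=h[seed[1],seed[0]]
    dhue=np.abs((h[...,0]-c[0]+90)%180-90)
    m=((dhue<=dh)&(abs(h[...,1]-c[1])<ds)&(abs(h[...,2]-c[2])<dv)).astype(np.uint8)
    m=cv2.morphologyEx(m,cv2.MORPH_OPEN,np.ones((3,3),np.uint8))
    n,l=cv2.connectedComponents(m); m=(l==l[seed[1],seed[0]]).astype(np.uint8) if l[seed[1],seed[0]] else m*0
    cs=cv2.findContours(m,cv2.RETR_EXTERNAL,cv2.CHAIN_APPROX_NONE)[0]
    return c,max(cs,key=cv2.contourArea).reshape(-1,2) if cs else None
def disc(p,im,seed,z,**k):
    c,ct=comp(im,seed,**k)
    if ct is None: return c,None
    w=plane(p,ct,z).astype(np.float32); (x,y),r=cv2.minEnclosingCircle(w); e=cv2.fitEllipse(w)
    return c,(round(x,1),round(y,1),"r%.1f"%r),np.round(e[0],1),np.round(e[1],1)
E
python3 - <<'E'
from h import *
a={n:np.load(n+".npz") for n in("w1","w3","w4")}
for n,k,s,z in[("w3","large",(52,40),5),("w3","small",(104,162),5),("w4","small",(303,124),5),("w4","mid",(155,35),5),
 ("w3","stand",(200,160),10),("w4","stand",(370,120),10),("w3","A",(150,27),73.5),("w3","B",(233,32),73.5),("w3","C",(277,225),73.5),("w4","C",(502,187),73.5),("w4","D",(183,122),73.5)]:
    print(n,k,*disc(a[n],a[n]["im"],s,z))
print("tip",plane(a["w3"],[(166,149)],88),plane(a["w4"],[(408,107)],88))
for n,c in(("w1",[(91,200),(210,170),(237,283),(132,300)]),("w3",[(376,46),(517,19),(520,152),(395,173)])):
    w=plane(a[n],c,45);print(n,w.round(1).tolist(),w.mean(0),np.linalg.norm(w-np.roll(w,1,0),axis=1))
E
```

```text
w3 large [ 11 143 241] (436.5, -176.9, 'r49.9') [ 439.6 -177.1] [ 90.5 100.4]
w3 small [ 11 146 243] (611.9, -190.3, 'r33.6') [ 611.8 -190.3] [65.5 65.8]
w4 small [  9 148 129] (611.8, -188.6, 'r33.9') [ 612.  -188.5] [65.3 66.6]
w4 mid [ 14 127 253] (479.8, -386.7, 'r41.5') [ 483.2 -386.9] [72.4 84.3]
w3 stand [  9 151 147] (588.6, -45.7, 'r55.6') [588.4 -46. ] [108.9 109.5]
w4 stand [ 10 147 189] (588.3, -42.2, 'r55.3') [587.9 -41.7] [107.3 109.5]
w3 A [ 14 144 228] (449.6, -54.1, 'r27.0') [449.6 -54.3] [52.1 53.1]
w3 B [ 13 146 187] (461.4, 41.6, 'r26.8') [463.1  34.5] [35.4 56.5]
w3 C [ 13 148 190] (690.4, 90.1, 'r26.9') [690.4  90. ] [52.2 52.6]
w4 C [ 16 135 246] (689.9, 96.5, 'r26.8') [690.   96.4] [52.  52.3]
w4 D [ 17 127 251] (606.5, -309.7, 'r26.8') [ 606.5 -309.8] [52.2 52.4]
tip [[588.01078538 -41.53263731]] [[588.23942384 -45.76793443]]
w1 [[463.3, 224.8], [422.2, 398.1], [595.9, 426.8], [626.1, 260.0]] [526.87396502 327.39297258] [166.50872695 178.11520715 176.05727951 169.51086059]
w3 [[468.2, 214.8], [434.5, 388.3], [597.5, 423.2], [626.7, 252.7]] [531.72984736 319.73353872] [162.93689715 176.72537468 166.76479945 173.00074775]
```

>>> {"method": "carry_out", "body": {
  "commands": [
    {"travel": [0.99, 0.08, 0.6], "spin": 0},
    {"travel": [0.99, 0.08, 0.6], "spin": 0},
    {"travel": [0.99, 0.08, 0.6], "spin": 0},
    {"travel": [0.99, 0.08, 0.6], "spin": 0},
    {"travel": [0.99, 0.08, 0.6], "spin": 0},
    {"travel": [0.99, 0.08, 0.6], "spin": 0},
    {"travel": [0.99, 0.08, 0.6], "spin": 0}
  ]
}}

```text
clock: 3.72
ee_pos: [473.1, -177.4, 215.7]
eef_rot: [0.004, -3.135, -0.004]
contact_force: [-1.0, 0.3, -0.2]
finger_gap: 92.9
grasp_force: 0.0
```

>>> {"method": "carry_out", "body": {
  "commands": [
    {"travel": [0.2, 0, 0.2], "spin": 0},
    {"travel": [0.2, 0, 0.2], "spin": 0},
    {"travel": [0.2, 0, 0.2], "spin": 0},
    {"travel": [0.2, 0, 0.2], "spin": 0},
    {"travel": [0.2, 0, 0.2], "spin": 0}
  ]
}}

```text
clock: 4.13
ee_pos: [440.9, -180.1, 178.5]
eef_rot: [-0.003, 3.139, -0.0]
contact_force: [-0.4, -0.3, -0.2]
finger_gap: 93.3
grasp_force: 0.0
```

Run:
```python
from h import *
p,im=snap("wrist","w5"); print(proj(p,[(437,-177,10)]))
np.savez("w5.npz",im=im,**p)
for s in[(0,38),(38,0),(-38,0),(0,-38)]:
    q=proj(p,[(437+s[0],-177+s[1],10)])[0].astype(int); print(q,*disc(p,im,q,5))
go(437,-177,160)
```

```text
[[284.47193405 193.77259116]]
[322 193] [  9 148 134] (437.7, -175.7, 'r50.0') [ 426.8 -175.3] [ 73.4 103.9]
[284 229] [ 12 136 251] (459.6, -176.2, 'r42.6') [ 469.  -177.5] [34.5 88. ]
[284 155] [  9 149 166] (437.8, -175.7, 'r50.0') [ 427.3 -175.5] [ 74.2 103.9]
[246 193] [ 10 144 143] (437.7, -175.7, 'r50.0') [ 426.9 -175.3] [ 73.5 103.8]
go [0.0193 0.0167 0.0927] curyaw 1.572 ee [ 440.8 -180.3  178.5]
```

View pics/w5.png

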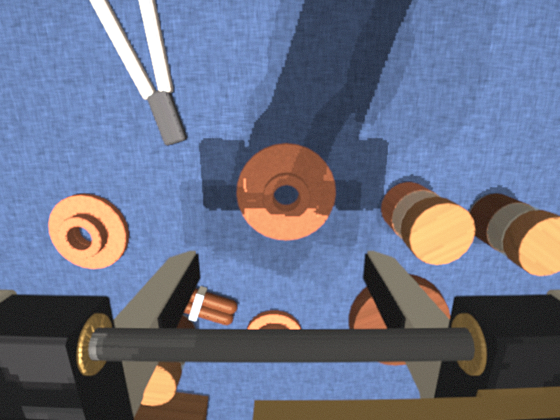

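The large tier is centred at about (286,192) in this view, well clear of the jars on its right and the cinnamon below.

>>> {"method": "carry_out", "body": {
  "commands": [
    {"travel": [0.0155, 0.023, 0.3], "spin": 0},
    {"travel": [0.0155, 0.023, 0.55], "spin": 0},
    {"travel": [0.0155, 0.023, 0.6], "spin": 0},
    {"travel": [0.0155, 0.023, 0.6], "spin": 0},
    {"travel": [0.0155, 0.023, 0.6], "spin": 0},
    {"travel": [0.0155, 0.023, 0.6], "spin": 0},
    {"travel": [0.0155, 0.023, 0.6], "spin": 0},
    {"travel": [0.0155, 0.023, 0.6], "spin": 0}
  ]
}}

```text
clock: 4.85
ee_pos: [436.8, -177.0, 60.1]
eef_rot: [0.001, 3.137, -0.002]
contact_force: [-0.0, 0.5, 0.2]
finger_gap: 93.0
grasp_force: 0.0
```

Run:
```python
from h import *
go(437.7,-175.7,34,np.pi/2);print(get_state()["qvel"].round(3))
```

```text
go [-0.0042  0.0066  0.1303] -0.0004 j7 1.86 curyaw 1.570 ee [ 436.8 -177.    60.1]
[ 0.001  0.006 -0.001  0.007 -0.    -0.011  0.001]
```

>>> {"method": "carry_out", "body": {
  "commands": [
    {"travel": [-0.004, 0.006, 0.07], "spin": 0},
    {"travel": [-0.004, 0.006, 0.13], "spin": 0},
    {"travel": [-0.004, 0.006, 0.13], "spin": 0},
    {"travel": [-0.004, 0.006, 0.13], "spin": 0}
  ]
}}

```text
clock: 5.18
ee_pos: [436.6, -175.5, 32.7]
eef_rot: [0.001, 3.14, -0.001]
contact_force: [0.2, -0.8, 0.5]
finger_gap: 92.9
grasp_force: 0.0
```

>>> {"method": "carry_out", "body": {
  "commands": [
    {"travel": [0, 0, 0], "spin": 0},
    {"travel": [0, 0, 0], "spin": 0},
    {"travel": [0, 0, 0], "spin": 0},
    {"travel": [0, 0, 0], "spin": 0},
    {"travel": [0, 0, 0], "spin": 0},
    {"travel": [0, 0, 0], "spin": 0},
    {"travel": [0, 0, 0], "spin": 0},
    {"travel": [0, 0, 0], "spin": 0},
    {"travel": [0, 0, 0], "spin": 0},
    {"travel": [0, 0, 0], "spin": 0}
  ],
  "grip": 1,
  "squeeze": 25
}}

```text
clock: 6.02
ee_pos: [436.2, -175.3, 31.6]
eef_rot: [-0.001, -3.142, 0.0]
contact_force: [0.2, -0.0, 0.9]
finger_gap: 44.6
grasp_force: 24.9
```

>>> {"method": "carry_out", "body": {
  "commands": [
    {"travel": [0, 0, -0.15], "spin": 0},
    {"travel": [0, 0, -0.35], "spin": 0},
    {"travel": [0, 0, -0.56], "spin": 0},
    {"travel": [0, 0, -0.56], "spin": 0},
    {"travel": [0, 0, -0.56], "spin": 0},
    {"travel": [0, 0, -0.56], "spin": 0}
  ]
}}

```text
clock: 6.52
ee_pos: [436.0, -175.2, 143.5]
eef_rot: [0.001, 3.141, -0.0]
contact_force: [0.1, 0.5, -1.0]
finger_gap: 44.3
grasp_force: 24.9
```

Run:
```python
from h import *
for n,S in(("scene",{"large":(229,191,5),"mid":(168,187,5),"small":(206,239,5),"stand":(250,250,10),"A":(278,187,73.5),"B":(307,200,73.5),"C":(294,270,73.5),"D":(175,201,73.5)}),
           ("side",{"large":(266,265,5),"mid":(340,328,5),"small":(340,247,5),"stand":(296,217,10),"A":(263,203,73.5),"B":(252,184,73.5),"C":(317,161,73.5),"D":(380,243,73.5)})):
    im=cv2.imread(f"pics/{n}0.png")[:,:,::-1].copy();p=camera_params(n)
    for k,(x,y,z) in S.items(): print(n,k,*disc(p,im,(x,y),z,dh=7,ds=80,dv=90))
print(get_state()["ee_pos"],get_state()["grasp_force"])
ps,pd=camera_params("scene"),camera_params("side")
i=snap("scene","s6");j=snap("side","d6")
q=proj(ps,[(588,-44,88)])[0];print(q,proj(pd,[(588,-44,88)]))
a=i[1][150:300,150:350];b=j[1][150:300,220:420]
cv2.imwrite("pics/c6.png",cv2.resize(np.vstack([a,b]),None,fx=2,fy=2,interpolation=cv2.INTER_CUBIC)[:,:,::-1])
```

```text
scene large [ 10 153 233] (434.7, -177.8, 'r50.5') [ 434.3 -177.7] [96.9 97.6]
scene mid [ 10 156 231] (477.1, -388.9, 'r42.1') [ 477.2 -389.1] [79.1 81.7]
scene small [  9 160 227] (609.3, -190.7, 'r34.1') [ 609.6 -190.5] [65.1 65.2]
scene stand [  9 156 124] (588.0, -45.2, 'r59.4') [590.5 -43.5] [109.4 111.3]
scene A [ 13 152 208] (443.7, -54.1, 'r26.8') [443.7 -54.2] [51.  51.6]
scene B [ 13 151 206] (454.8, 41.1, 'r27.3') [455.1  41.1] [51.4 52.2]
scene C [ 13 151 209] (682.1, 88.5, 'r27.0') [682.3  88.4] [51.6 52.5]
scene D [ 13 151 209] (599.6, -313.9, 'r27.3') [ 599.6 -314. ] [50.8 52.2]
side large [  9 159 210] (440.3, -170.1, 'r51.1') [ 440.7 -170.1] [98.6 99.3]
side mid [ 10 160 210] (483.8, -382.4, 'r42.5') [ 483.6 -382.4] [82.4 82.9]
side small [  9 159 143] (617.3, -184.3, 'r40.6') [ 615.8 -183.9] [64.8 78.4]
side stand [ 10 159 119] (590.7, -41.7, 'r64.7') [589.1 -43.8] [111.8 123. ]
side A [ 13 152 184] (458.0, -32.5, 'r31.3') [458.6 -33.8] [52.5 58.5]
side B [ 13 152 181] (470.2, 60.2, 'r29.1') [470.2  60. ] [50.8 54.9]
side C [ 13 152 181] (699.2, 110.6, 'r29.8') [699.5 109.8] [51.  55.1]
side D [ 13 152 181] (617.2, -297.2, 'r28.5') [ 616.7 -297. ] [52.6 55. ]
[ 436.00659547 -175.20756127  143.53247175] 24.92103250231594
[260.76470398 224.91882418] [[310.0851631  187.62197591]]
```

View pics/c6.png

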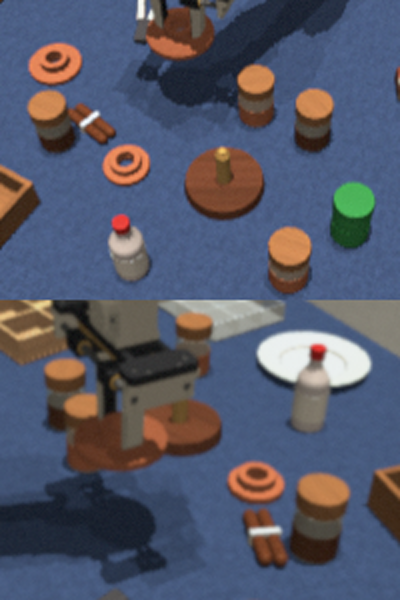

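The crop shows the tier held level at (180,35), with clear space between it and the post.

>>> {"method": "carry_out", "body": {
  "commands": [
    {"travel": [-0.15, 0.13, 0], "spin": 0},
    {"travel": [-0.3, 0.26, 0], "spin": 0},
    {"travel": [-0.45, 0.39, 0], "spin": 0},
    {"travel": [-0.6, 0.52, 0], "spin": 0},
    {"travel": [-0.7, 0.6, 0], "spin": 0},
    {"travel": [-0.755, 0.656, 0], "spin": 0},
    {"travel": [-0.755, 0.656, 0], "spin": 0},
    {"travel": [-0.755, 0.656, 0], "spin": 0},
    {"travel": [-0.755, 0.656, 0], "spin": 0}
  ]
}}

```text
clock: 7.37
ee_pos: [585.4, -45.7, 142.7]
eef_rot: [-0.003, -3.139, 0.001]
contact_force: [-0.1, -0.7, -0.6]
finger_gap: 44.7
grasp_force: 24.9
```

Run:
```python
from h import *
s=get_state();print(s["ee_pos"],s["grasp_force"],s["finger_gap"])
ps,i=snap("scene");pd,j=snap("side")
a=i[170:270,210:320];b=j[140:240,260:370]
cv2.imwrite("pics/c7.png",cv2.resize(np.hstack([a,b]),None,fx=3.6,fy=3.6,interpolation=cv2.INTER_CUBIC)[:,:,::-1])
```

```text
[585.38064713 -45.7170849  142.67135644] 24.920758455991745 44.655890255451304
```

View pics/c7.png

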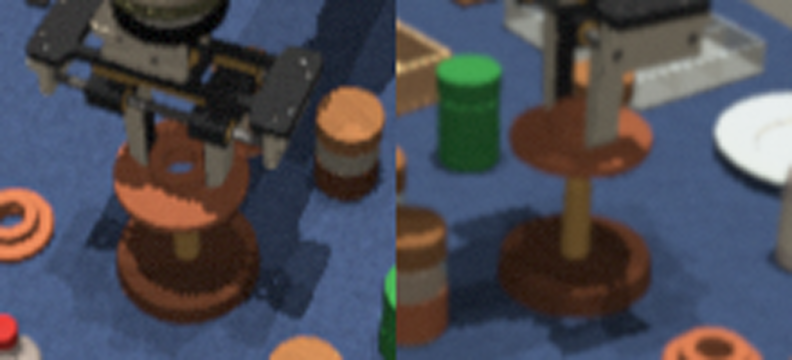

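```bash
cat > m7.py <<'E'
from h import *
def run(zt,post=(588,-44),rt=50,seeds=None):
    s=get_state();print(s["ee_pos"].round(1))
    for n in("scene","side"):
        p,im=snap(n)
        h=cv2.cvtColor(im,cv2.COLOR_RGB2HSV); m=((h[...,0]<16)&(h[...,1]>90)&(h[...,2]>25)).astype(np.uint8)
        m[h[...,0]>13]=0
        yy,xx=np.mgrid[:420,:560]
        for k,z,c,r in(("tier",zt,s["ee_pos"][:2],rt),("base",10,post,58)):
            w=plane(p,np.c_[xx.ravel(),yy.ravel()],z).reshape(420,560,2)
            mm=m*(np.hypot(w[...,0]-c[0],w[...,1]-c[1])<r+12).astype(np.uint8)
            if k=="base":
                mm[np.hypot(*(np.moveaxis(plane(p,np.c_[xx.ravel(),yy.ravel()],zt).reshape(420,560,2)-s["ee_pos"][:2],2,0)))<rt+8]=0
            nn,l,st,_=cv2.connectedComponentsWithStats(mm); i=1+np.argmax(st[1:,4]); q=w[l==i].astype(np.float32)
            (x,y),R_=cv2.minEnclosingCircle(q); print(n,k,"%.1f %.1f r%.1f n%d"%(x,y,R_,len(q)))
E
python3 -c "
from m7 import *
run(116)"
```

```text
[585.8 -45.9 143.4]
scene tier 589.9 -40.3 r59.1 n841
scene base 589.3 -44.2 r58.0 n772
side tier 590.6 -46.5 r58.2 n545
side base 589.2 -42.5 r65.5 n817
```

Run:
```python
from h import *
from scipy.optimize import fsolve
ps,pd=camera_params("scene"),camera_params("side")
def f(z,us,ud): return fsolve(lambda v:[proj(ps,[(v[0],v[1],z)])[0,0]-us,proj(pd,[(v[0],v[1],z)])[0,0]-ud],[588,-44])
print(get_state()["ee_pos"],"tier",f(117,260.1,311.4),"base",f(10,262.4,309.6),"post mid",f(40,262.0,310.3))
```

```text
[586.40045495 -45.52683215 143.70688313] tier [590.80697683 -43.43115359] base [592.14299063 -40.50857733] post mid [593.12103288 -40.10352285]
```

In the crop the tier sits just left of the base in the scene view (181 against 188) and just right in the side view. The column fit puts it about (-1, -3) mm off the post.

>>> {"method": "carry_out", "body": {
  "commands": [
    {"travel": [-0.006, 0.011, 0], "spin": 0},
    {"travel": [-0.006, 0.011, 0.05], "spin": 0},
    {"travel": [-0.006, 0.011, 0.1], "spin": 0},
    {"travel": [-0.006, 0.011, 0.15], "spin": 0},
    {"travel": [-0.006, 0.011, 0.18], "spin": 0},
    {"travel": [-0.006, 0.011, 0.21], "spin": 0},
    {"travel": [-0.006, 0.011, 0.21], "spin": 0},
    {"travel": [-0.006, 0.011, 0.21], "spin": 0}
  ]
}}

```text
clock: 8.23
ee_pos: [588.2, -42.0, 101.1]
eef_rot: [-0.001, -3.141, 0.0]
contact_force: [0.2, 0.6, -0.9]
finger_gap: 44.7
grasp_force: 24.9
```

>>> {"method": "carry_out", "body": {
  "commands": [
    {"travel": [0, 0, 0.04], "spin": 0},
    {"travel": [0, 0, 0.08], "spin": 0},
    {"travel": [0, 0, 0.12], "spin": 0},
    {"travel": [0, 0, 0.16], "spin": 0},
    {"travel": [0, 0, 0.19], "spin": 0},
    {"travel": [0, 0, 0.21], "spin": 0},
    {"travel": [0, 0, 0.22], "spin": 0},
    {"travel": [0, 0, 0.23], "spin": 0},
    {"travel": [0, 0, 0.24], "spin": 0},
    {"travel": [0, 0, 0.24], "spin": 0}
  ]
}}

```text
clock: 9.07
ee_pos: [588.5, -42.0, 53.5]
eef_rot: [0.001, 3.142, 0.0]
contact_force: [0.1, 0.5, -0.1]
finger_gap: 44.5
grasp_force: 24.9
```

>>> {"method": "carry_out", "body": {
  "commands": [
    {"travel": [0, 0, 0.005], "spin": 0},
    {"travel": [0, 0, 0.01], "spin": 0},
    {"travel": [0, 0, 0.012], "spin": 0},
    {"travel": [0, 0, 0.012], "spin": 0}
  ]
}}

```text
clock: 9.4
ee_pos: [588.6, -42.0, 51.7]
eef_rot: [0.001, 3.141, 0.0]
contact_force: [-1.5, 0.5, 4.2]
finger_gap: 44.5
grasp_force: 24.9
```

>>> {"method": "carry_out", "body": {
  "commands": [
    {"travel": [0, 0, 0], "spin": 0},
    {"travel": [0, 0, 0], "spin": 0},
    {"travel": [0, 0, 0], "spin": 0},
    {"travel": [0, 0, 0], "spin": 0},
    {"travel": [0, 0, 0], "spin": 0},
    {"travel": [0, 0, 0], "spin": 0}
  ],
  "grip": -0.6
}}

```text
clock: 9.9
ee_pos: [588.5, -42.0, 51.2]
eef_rot: [0.001, 3.142, -0.0]
contact_force: [-1.0, 0.3, -1.2]
finger_gap: 73.9
grasp_force: 0.0
```

>>> {"method": "carry_out", "body": {
  "commands": [
    {"travel": [0, 0, -0.15], "spin": 0},
    {"travel": [0, 0, -0.35], "spin": 0},
    {"travel": [0, 0, -0.55], "spin": 0},
    {"travel": [0, 0, -0.75], "spin": 0},
    {"travel": [0, 0, -0.8], "spin": 0},
    {"travel": [0, 0, -0.8], "spin": 0},
    {"travel": [0, 0, -0.8], "spin": 0},
    {"travel": [0, 0, -0.8], "spin": 0}
  ]
}}

```text
clock: 10.57
ee_pos: [587.6, -41.9, 210.0]
eef_rot: [-0.001, -3.14, -0.0]
contact_force: [-0.4, -0.7, -0.3]
finger_gap: 74.3
grasp_force: 0.0
```

Run:
```python
from h import *
print(get_state()["ee_pos"],get_state()["finger_gap"])
p,im=snap("wrist","w8"); np.savez("w8.npz",im=im,**p)
```

```text
[587.63630286 -41.90539209 209.95308343] 74.27283636903654
```

View pics/w8.png

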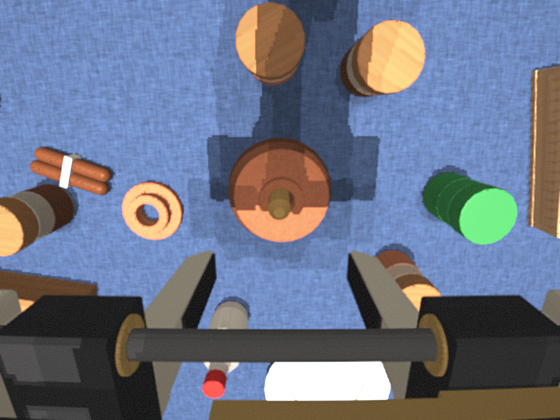

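The large tier lies flat over the stand at (280,190), with the post tip at about (279,207). The small tier is at (152,211), and lids A (271,38) and B (392,56) are visible.

Run:
```python
from h import *
w=np.load("w8.npz");im=w["im"]
print("tip",plane(w,[(279,204),(279,209)],88))
for k,s,z in(("large",(255,170),25),("small",(130,220),5),("A",(270,30),85),("B",(390,50),85)): print(k,*disc(w,im,s,z,dh=5,ds=70,dv=80))
c=im[165:230,225:335]; cv2.imwrite("pics/c8.png",cv2.resize(c,None,fx=6,fy=6,interpolation=cv2.INTER_CUBIC)[:,:,::-1])
```

```text
tip [[580.43135999 -43.97627668]
 [584.90049125 -43.99243034]]
large [  9 149 168] (586.2, -44.1, 'r53.3') [575.3 -46.4] [ 74.5 112.2]
small [ 18 110 255] (612.3, -190.0, 'r33.1') [ 612.5 -190. ] [64.4 65.2]
A [ 13 142 156] (455.0, -49.7, 'r28.3') [454.5 -45. ] [38.4 58.9]
B [ 16 129 250] (464.0, 42.4, 'r26.1') [463.9  43.9] [47.5 51.5]
```

View pics/c8.png

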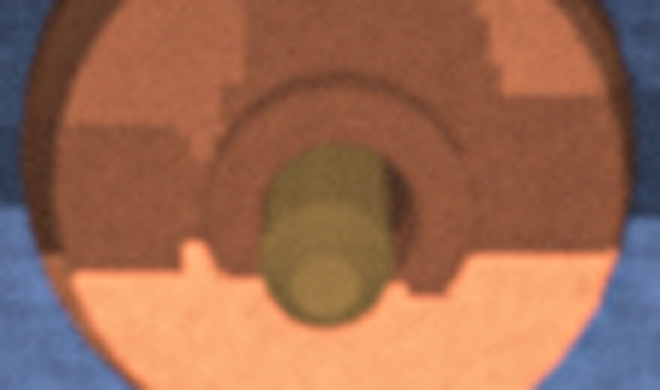

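The crop shows the hub's hole with the post touching its left edge, so the tier sits about 2 mm to +y of the post. That puts the post at y of about -44.

>>> {"method": "carry_out", "body": {
  "commands": [
    {"travel": [0.27, -0.86, 0], "spin": 0},
    {"travel": [0.27, -0.86, 0], "spin": 0},
    {"travel": [0.27, -0.86, 0], "spin": 0},
    {"travel": [0.27, -0.86, 0], "spin": 0},
    {"travel": [0.27, -0.86, 0], "spin": 0}
  ]
}}

```text
clock: 11.03
ee_pos: [530.9, -220.2, 209.6]
eef_rot: [-0.011, -3.138, 0.003]
contact_force: [-0.5, -0.4, 0.5]
finger_gap: 74.4
grasp_force: 0.0
```

>>> {"method": "carry_out", "body": {
  "commands": [
    {"travel": [0.27, -0.86, 0.1], "spin": 0},
    {"travel": [0.27, -0.86, 0.2], "spin": 0},
    {"travel": [0.27, -0.86, 0.2], "spin": 0},
    {"travel": [0.27, -0.86, 0.2], "spin": 0},
    {"travel": [0.27, -0.86, 0.2], "spin": 0},
    {"travel": [0.27, -0.86, 0.2], "spin": 0},
    {"travel": [0.27, -0.86, 0.2], "spin": 0}
  ]
}}

```text
clock: 11.62
ee_pos: [479.1, -386.3, 169.2]
eef_rot: [-0.005, -3.139, -0.003]
contact_force: [0.0, 0.1, -0.7]
finger_gap: 74.1
grasp_force: 0.0
```

```bash
cat > look.py <<'E'
import sys
from h import *
x,y,z,d=map(float,sys.argv[1:5])   # rough centre, silhouette plane, diameter
s=get_state(); p,im=snap("wrist",sys.argv[5]); np.savez(sys.argv[5]+".npz",im=im,**p); print("t",s["clock"])
h=cv2.cvtColor(im,cv2.COLOR_RGB2HSV); yy,xx=np.mgrid[:420,:560]
m=((h[...,0]<20)&(h[...,1]>80)&(h[...,2]>60)).astype(np.uint8)
w=plane(p,np.c_[xx.ravel(),yy.ravel()],z).reshape(420,560,2)
m*=(np.hypot(w[...,0]-x,w[...,1]-y)<d/2+22).astype(np.uint8)
n,l,st,_=cv2.connectedComponentsWithStats(m); q=w[l==1+np.argmax(st[1:,4])].astype(np.float32)
(a,b),r=cv2.minEnclosingCircle(q); lo,hi=q.min(0),q.max(0)
print("centre %.1f %.1f r%.1f"%(a,b,r),"bbox mid",(lo+hi)/2,"size",hi-lo,"px",proj(p,[(a,b,z)])); go(a,b,60,np.pi/2)
E
python3 look.py 480.5 -386.5 5 84 w9
```

```text
t 11.6167
centre 480.7 -386.6 r42.5 bbox mid [ 480.70288 -386.40216] size [84.958496 83.33325 ] px [[280.83183811 201.11769799]]
go [-0.0041 -0.0089  0.5491] -0.0004 j7 2.20 curyaw 1.570 ee [ 480.1 -385.   169.8]
```

>>> {"method": "carry_out", "body": {
  "commands": [
    {"travel": [-0.003, -0.007, 0.2], "spin": 0},
    {"travel": [-0.003, -0.007, 0.4], "spin": 0},
    {"travel": [-0.003, -0.007, 0.52], "spin": 0},
    {"travel": [-0.003, -0.007, 0.6], "spin": 0},
    {"travel": [-0.003, -0.007, 0.65], "spin": 0},
    {"travel": [-0.003, -0.007, 0.68], "spin": 0},
    {"travel": [-0.003, -0.007, 0.68], "spin": 0},
    {"travel": [-0.003, -0.007, 0.68], "spin": 0}
  ]
}}

```text
clock: 12.33
ee_pos: [481.6, -387.0, 35.9]
eef_rot: [-0.001, 3.141, -0.0]
contact_force: [0.3, -0.7, -0.3]
finger_gap: 74.5
grasp_force: 0.0
```

>>> {"method": "carry_out", "body": {
  "commands": [
    {"travel": [0, 0, 0], "spin": 0},
    {"travel": [0, 0, 0], "spin": 0},
    {"travel": [0, 0, 0], "spin": 0},
    {"travel": [0, 0, 0], "spin": 0},
    {"travel": [0, 0, 0], "spin": 0},
    {"travel": [0, 0, 0], "spin": 0},
    {"travel": [0, 0, 0], "spin": 0}
  ],
  "grip": 1,
  "squeeze": 25
}}

```text
clock: 12.92
ee_pos: [481.0, -387.5, 35.7]
eef_rot: [0.001, 3.141, -0.0]
contact_force: [-0.3, 0.7, 5.8]
finger_gap: 44.8
grasp_force: 25.0
```

>>> {"method": "carry_out", "body": {
  "commands": [
    {"travel": [0, 0, -0.15], "spin": 0},
    {"travel": [0, 0, -0.35], "spin": 0},
    {"travel": [0, 0, -0.55], "spin": 0},
    {"travel": [0, 0, -0.58], "spin": 0},
    {"travel": [0, 0, -0.58], "spin": 0}
  ]
}}

```text
clock: 13.33
ee_pos: [482.0, -388.4, 154.1]
eef_rot: [0.001, 3.137, -0.005]
contact_force: [-0.9, -1.0, -1.0]
finger_gap: 44.9
grasp_force: 25.0
```

>>> {"method": "carry_out", "body": {
  "commands": [
    {"travel": [-0.08, 0.2, 0], "spin": 0},
    {"travel": [-0.15, 0.4, 0], "spin": 0},
    {"travel": [-0.22, 0.6, 0], "spin": 0},
    {"travel": [-0.27, 0.8, 0], "spin": 0},
    {"travel": [-0.27, 0.86, 0], "spin": 0},
    {"travel": [-0.27, 0.86, 0], "spin": 0},
    {"travel": [-0.27, 0.86, 0], "spin": 0}
  ]
}}

```text
clock: 13.92
ee_pos: [534.4, -214.2, 149.7]
eef_rot: [0.003, -3.139, -0.001]
contact_force: [-0.7, -1.1, -1.3]
finger_gap: 44.7
grasp_force: 25.0
```

>>> {"method": "carry_out", "body": {
  "commands": [
    {"travel": [-0.08, 0.2, 0], "spin": 0},
    {"travel": [-0.15, 0.4, 0], "spin": 0},
    {"travel": [-0.22, 0.6, 0], "spin": 0},
    {"travel": [-0.27, 0.8, 0], "spin": 0},
    {"travel": [-0.27, 0.855, 0], "spin": 0},
    {"travel": [-0.27, 0.855, 0], "spin": 0},
    {"travel": [-0.27, 0.855, 0], "spin": 0},
    {"travel": [-0.27, 0.855, 0], "spin": 0}
  ]
}}

```text
clock: 14.58
ee_pos: [588.4, -47.3, 150.7]
eef_rot: [-0.005, -3.141, 0.002]
contact_force: [1.1, -0.2, -0.5]
finger_gap: 44.8
grasp_force: 25.0
```

Run:
```python
from h import *
s=get_state();print(s["grasp_force"],s["finger_gap"]); go(588.3,-44,112)
i=snap("scene")[1];j=snap("side")[1]
a=i[170:270,210:320];b=j[140:240,260:370]
cv2.imwrite("pics/c10.png",cv2.resize(np.hstack([a,b]),None,fx=3.6,fy=3.6,interpolation=cv2.INTER_CUBIC)[:,:,::-1])
```

```text
24.999563852325082 44.77779837655124
go [0.0006 0.0166 0.1937] curyaw 1.567 ee [588.4 -47.3 150.7]
```

>>> {"method": "carry_out", "body": {
  "commands": [
    {"travel": [0, 0.003, 0], "spin": 0},
    {"travel": [0, 0.003, 0], "spin": 0},
    {"travel": [0, 0.003, 0], "spin": 0},
    {"travel": [0, 0.003, 0.05], "spin": 0},
    {"travel": [0, 0.003, 0.1], "spin": 0},
    {"travel": [0, 0.003, 0.1], "spin": 0}
  ]
}}

```text
clock: 15.18
ee_pos: [587.9, -43.7, 129.0]
eef_rot: [-0.0, -3.139, -0.0]
contact_force: [-0.8, -0.1, -0.4]
finger_gap: 44.8
grasp_force: 25.0
```

>>> {"method": "carry_out", "body": {
  "commands": [
    {"travel": [0, 0, 0.03], "spin": 0},
    {"travel": [0, 0, 0.06], "spin": 0},
    {"travel": [0, 0, 0.09], "spin": 0},
    {"travel": [0, 0, 0.12], "spin": 0},
    {"travel": [0, 0, 0.15], "spin": 0},
    {"travel": [0, 0, 0.18], "spin": 0},
    {"travel": [0, 0, 0.18], "spin": 0}
  ]
}}

```text
clock: 15.77
ee_pos: [588.5, -43.7, 94.0]
eef_rot: [-0.001, -3.14, 0.0]
contact_force: [-0.7, 1.1, 0.1]
finger_gap: 44.8
grasp_force: 25.0
```

>>> {"method": "carry_out", "body": {
  "commands": [
    {"travel": [0, 0, 0.02], "spin": 0},
    {"travel": [0, 0, 0.035], "spin": 0},
    {"travel": [0, 0, 0.045], "spin": 0},
    {"travel": [0, 0, 0.05], "spin": 0},
    {"travel": [0, 0, 0.05], "spin": 0},
    {"travel": [0, 0, 0.05], "spin": 0}
  ]
}}

```text
clock: 16.27
ee_pos: [589.1, -43.8, 85.3]
eef_rot: [0.001, 3.141, -0.0]
contact_force: [-0.0, -0.6, -0.3]
finger_gap: 44.7
grasp_force: 25.0
```

>>> {"method": "carry_out", "body": {
  "commands": [
    {"travel": [0, 0, 0.007], "spin": 0},
    {"travel": [0, 0, 0.014], "spin": 0},
    {"travel": [0, 0, 0.02], "spin": 0},
    {"travel": [0, 0, 0.02], "spin": 0},
    {"travel": [0, 0, 0.02], "spin": 0}
  ]
}}

```text
clock: 16.68
ee_pos: [589.1, -43.8, 81.6]
eef_rot: [0.001, 3.141, 0.0]
contact_force: [-1.6, -0.3, 4.4]
finger_gap: 44.7
grasp_force: 25.0
```

Home on the hub (4 N). Release and go for the small tier.

>>> {"method": "carry_out", "body": {
  "commands": [
    {"travel": [0, 0, 0], "spin": 0},
    {"travel": [0, 0, 0], "spin": 0},
    {"travel": [0, 0, 0], "spin": 0},
    {"travel": [0, 0, 0], "spin": 0},
    {"travel": [0, 0, 0], "spin": 0},
    {"travel": [0, 0, 0], "spin": 0}
  ],
  "grip": -0.6
}}

```text
clock: 17.18
ee_pos: [589.0, -43.8, 81.2]
eef_rot: [-0.001, -3.142, 0.0]
contact_force: [0.1, -0.0, 0.5]
finger_gap: 73.9
grasp_force: 0.0
```

>>> {"method": "carry_out", "body": {
  "commands": [
    {"travel": [0, 0, -0.15], "spin": 0},
    {"travel": [0, 0, -0.35], "spin": 0},
    {"travel": [0, 0, -0.55], "spin": 0},
    {"travel": [0, -0.1, -0.55], "spin": 0},
    {"travel": [-0.06, -0.3, -0.55], "spin": 0},
    {"travel": [-0.12, -0.5, -0.5], "spin": 0},
    {"travel": [-0.12, -0.73, -0.45], "spin": 0},
    {"travel": [-0.12, -0.73, -0.45], "spin": 0},
    {"travel": [-0.12, -0.73, -0.45], "spin": 0},
    {"travel": [-0.12, -0.73, -0.45], "spin": 0}
  ]
}}

```text
clock: 18.02
ee_pos: [612.6, -189.5, 170.9]
eef_rot: [-0.002, -3.141, -0.001]
contact_force: [0.1, 1.2, -0.4]
finger_gap: 74.4
grasp_force: 0.0
```

```bash
python3 look.py 612 -189.5 5 68 w11
```

```text
t 18.0167
centre 612.1 -188.8 r34.4 bbox mid [ 611.8449  -188.83386] size [67.62048  67.658325] px [[282.03440403 198.23232532]]
go [ 0.0043 -0.0033  0.5558] 0.0003 j7 1.86 curyaw 1.571 ee [ 613.  -188.2  171.2]
```

>>> {"method": "carry_out", "body": {
  "commands": [
    {"travel": [0.005, -0.002, 0.2], "spin": 0},
    {"travel": [0.005, -0.002, 0.4], "spin": 0},
    {"travel": [0.005, -0.002, 0.52], "spin": 0},
    {"travel": [0.005, -0.002, 0.6], "spin": 0},
    {"travel": [0.005, -0.002, 0.65], "spin": 0},
    {"travel": [0.005, -0.002, 0.69], "spin": 0},
    {"travel": [0.005, -0.002, 0.69], "spin": 0},
    {"travel": [0.005, -0.002, 0.69], "spin": 0}
  ]
}}

```text
clock: 18.73
ee_pos: [612.5, -189.6, 33.9]
eef_rot: [-0.001, 3.141, 0.0]
contact_force: [-0.3, 0.0, 0.2]
finger_gap: 74.6
grasp_force: 0.0
```

>>> {"method": "carry_out", "body": {
  "commands": [
    {"travel": [0, 0, 0], "spin": 0},
    {"travel": [0, 0, 0], "spin": 0},
    {"travel": [0, 0, 0], "spin": 0},
    {"travel": [0, 0, 0], "spin": 0},
    {"travel": [0, 0, 0], "spin": 0},
    {"travel": [0, 0, 0], "spin": 0},
    {"travel": [0, 0, 0], "spin": 0}
  ],
  "grip": 1,
  "squeeze": 25
}}

```text
clock: 19.32
ee_pos: [612.2, -190.3, 33.7]
eef_rot: [0.001, 3.141, -0.0]
contact_force: [-0.2, 1.3, 5.5]
finger_gap: 45.2
grasp_force: 25.0
```

>>> {"method": "carry_out", "body": {
  "commands": [
    {"travel": [0, 0, -0.15], "spin": 0},
    {"travel": [0, 0, -0.35], "spin": 0},
    {"travel": [0, 0, -0.55], "spin": 0},
    {"travel": [0.02, 0.1, -0.56], "spin": 0},
    {"travel": [0.05, 0.27, -0.56], "spin": 0},
    {"travel": [0.09, 0.45, -0.56], "spin": 0},
    {"travel": [0.11, 0.62, -0.56], "spin": 0},
    {"travel": [0.12, 0.7, -0.56], "spin": 0},
    {"travel": [0.12, 0.732, -0.56], "spin": 0},
    {"travel": [0.12, 0.732, -0.56], "spin": 0},
    {"travel": [0.12, 0.732, -0.56], "spin": 0},
    {"travel": [0.12, 0.732, -0.56], "spin": 0},
    {"travel": [0.12, 0.732, -0.56], "spin": 0}
  ]
}}

```text
clock: 20.4
ee_pos: [588.1, -45.8, 145.2]
eef_rot: [0.005, 3.142, -0.001]
contact_force: [-1.2, 1.4, -0.5]
finger_gap: 45.4
grasp_force: 25.0
```

>>> {"method": "carry_out", "body": {
  "commands": [
    {"travel": [0, 0, 0.05], "spin": 0},
    {"travel": [0, 0, 0.1], "spin": 0},
    {"travel": [0, 0, 0.1], "spin": 0}
  ]
}}

```text
clock: 20.65
ee_pos: [586.9, -44.3, 122.9]
eef_rot: [-0.002, -3.139, 0.0]
contact_force: [-0.4, 0.8, -0.8]
finger_gap: 45.4
grasp_force: 25.0
```

>>> {"method": "carry_out", "body": {
  "commands": [
    {"travel": [-0.005, 0, 0], "spin": 0},
    {"travel": [-0.005, 0, 0.02], "spin": 0},
    {"travel": [-0.005, 0, 0.04], "spin": 0},
    {"travel": [-0.005, 0, 0.06], "spin": 0},
    {"travel": [-0.005, 0, 0.075], "spin": 0},
    {"travel": [-0.005, 0, 0.08], "spin": 0},
    {"travel": [-0.005, 0, 0.08], "spin": 0}
  ]
}}

```text
clock: 21.23
ee_pos: [588.9, -43.8, 108.9]
eef_rot: [-0.001, -3.141, 0.0]
contact_force: [1.0, -0.0, -1.1]
finger_gap: 45.5
grasp_force: 25.0
```

>>> {"method": "carry_out", "body": {
  "commands": [
    {"travel": [0, 0, 0.007], "spin": 0},
    {"travel": [0, 0, 0.014], "spin": 0},
    {"travel": [0, 0, 0.018], "spin": 0},
    {"travel": [0, 0, 0.018], "spin": 0},
    {"travel": [0, 0, 0.018], "spin": 0}
  ]
}}

```text
clock: 21.65
ee_pos: [589.0, -43.8, 105.7]
eef_rot: [0.001, 3.142, -0.0]
contact_force: [-0.4, 0.7, -0.2]
finger_gap: 45.5
grasp_force: 25.0
```

>>> {"method": "carry_out", "body": {
  "commands": [
    {"travel": [0, 0, 0.007], "spin": 0},
    {"travel": [0, 0, 0.012], "spin": 0},
    {"travel": [0, 0, 0.014], "spin": 0},
    {"travel": [0, 0, 0.014], "spin": 0}
  ]
}}

```text
clock: 21.98
ee_pos: [589.2, -43.8, 103.6]
eef_rot: [0.001, 3.141, 0.0]
contact_force: [-1.6, -0.1, 8.7]
finger_gap: 45.4
grasp_force: 25.0
```

>>> {"method": "carry_out", "body": {
  "commands": [
    {"travel": [0, 0, 0], "spin": 0},
    {"travel": [0, 0, 0], "spin": 0},
    {"travel": [0, 0, 0], "spin": 0},
    {"travel": [0, 0, 0], "spin": 0},
    {"travel": [0, 0, 0], "spin": 0},
    {"travel": [0, 0, 0], "spin": 0}
  ],
  "grip": -0.6
}}

```text
clock: 22.48
ee_pos: [589.0, -43.8, 102.7]
eef_rot: [-0.001, -3.141, 0.0]
contact_force: [0.5, 0.2, -0.5]
finger_gap: 74.1
grasp_force: 0.0
```

>>> {"method": "carry_out", "body": {
  "commands": [
    {"travel": [0, 0, -0.15], "spin": 0},
    {"travel": [0, 0, -0.35], "spin": 0},
    {"travel": [0, 0, -0.55], "spin": 0},
    {"travel": [0, 0, -0.7], "spin": 0},
    {"travel": [0, 0.2, -0.75], "spin": 0},
    {"travel": [0, 0.4, -0.75], "spin": 0},
    {"travel": [0, 0.6, -0.75], "spin": 0},
    {"travel": [0, 0.8, -0.75], "spin": 0},
    {"travel": [0, 0.95, -0.75], "spin": 0},
    {"travel": [0, 0.95, -0.75], "spin": 0}
  ]
}}

```text
clock: 23.32
ee_pos: [588.3, 154.4, 252.5]
eef_rot: [0.013, -3.141, -0.005]
contact_force: [-0.5, 0.2, -0.3]
finger_gap: 74.2
grasp_force: 0.0
```

>>> {"method": "carry_out", "body": {
  "commands": [
    {"travel": [0, 0.2, 0], "spin": 0},
    {"travel": [0, 0.4, 0], "spin": 0},
    {"travel": [0, 0.6, 0], "spin": 0},
    {"travel": [0, 0.8, 0], "spin": 0},
    {"travel": [0, 0.85, 0], "spin": 0},
    {"travel": [0, 0.85, 0], "spin": 0},
    {"travel": [0, 0.85, 0], "spin": 0},
    {"travel": [0, 0.85, 0], "spin": 0},
    {"travel": [0, 0.85, 0], "spin": 0}
  ]
}}

```text
clock: 24.07
ee_pos: [589.8, 313.9, 253.0]
eef_rot: [0.005, 3.141, -0.001]
contact_force: [-0.3, -0.4, -0.1]
finger_gap: 74.3
grasp_force: 0.0
```

Run:
```python
from h import *
s=get_state();print(s["ee_pos"],s["clock"],s["qvel"].round(3))
p,im=snap("wrist","w12"); np.savez("w12.npz",im=im,**p)
i=snap("scene")[1];j=snap("side")[1]
a=cv2.resize(np.hstack([i[190:260,220:300],j[150:220,270:350]]),None,fx=3.5,fy=3.5,interpolation=cv2.INTER_CUBIC)
o=np.zeros((580,560,3),np.uint8); o[:330]=im[:330]; o[330:575,:560]=a[:245,:560]
cv2.imwrite("pics/c12.png",o[:,:,::-1])
```

```text
[589.75357185 313.85757144 252.9572788 ] 24.0667 [ 0.001 -0.004 -0.006 -0.004 -0.002  0.001 -0.003]
```

View pics/c12.png

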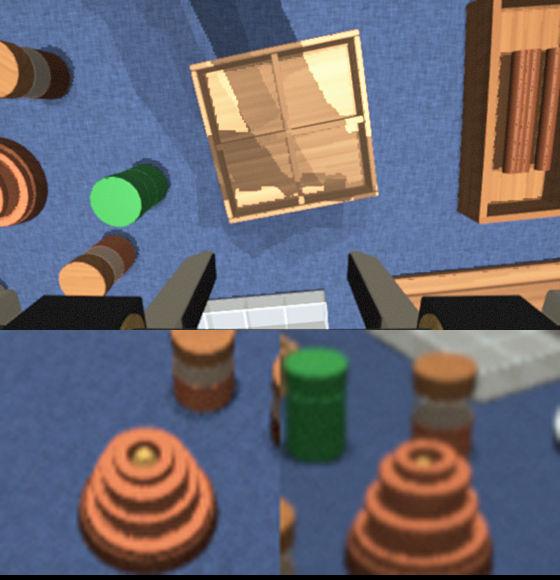

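All three tiers sit stacked and level on the post. The crate's top corners are at (191,67), (357,31), (378,192) and (231,222), with the dividers crossing at about (286,128).

Run:
```python
from h import *
w=np.load("w12.npz"); c=plane(w,[(191,67),(357,31),(378,192),(231,222)],45)
print(c.round(1).tolist(),np.linalg.norm(c-np.roll(c,1,0),axis=1).round(1),"mean",c.mean(0),"cross",plane(w,[(286,128)],45))
o=c.mean(0); u=(c[1]+c[2]-c[0]-c[3]); u/=np.linalg.norm(u); v=(c[3]+c[2]-c[0]-c[1]); v/=np.linalg.norm(v)
print("u(y-ish)",np.degrees(np.arctan2(u[1],u[0])),"v",np.degrees(np.arctan2(v[1],v[0])))
th=(np.arctan2(u[1],u[0])-np.pi/2+np.arctan2(v[1],v[0]))/2; print("th",np.degrees(th))
Rm=np.array([[np.cos(th),-np.sin(th)],[np.sin(th),np.cos(th)]])
for s in((-1,-1),(1,-1),(-1,1),(1,1)): print("cell",s,(o+Rm@(42*np.array(s))).round(1))
```

```text
[[462.8, 222.8], [430.5, 388.8], [593.7, 422.1], [628.6, 255.4]] [169.  169.1 166.6 170.3] mean [528.91030814 322.28726654] cross [[523.75610401 318.84033146]]
u(y-ish) 101.42092625343885 v 11.336313360142542
th 11.378619806790695
cell (-1, -1) [496.  272.8]
cell (1, -1) [578.4 289.4]
cell (-1, 1) [479.4 355.2]
cell (1, 1) [561.8 371.7]
```

>>> {"method": "carry_out", "body": {
  "commands": [
    {"travel": [0.1, -0.2, 0], "spin": 0},
    {"travel": [0.2, -0.4, 0], "spin": 0},
    {"travel": [0.3, -0.6, 0], "spin": 0},
    {"travel": [0.35, -0.75, 0], "spin": 0},
    {"travel": [0.35, -0.75, 0], "spin": 0}
  ]
}}

```text
clock: 24.63
ee_pos: [516.3, 157.6, 253.3]
eef_rot: [-0.014, -3.14, 0.005]
contact_force: [-0.2, -0.9, -0.1]
finger_gap: 74.7
grasp_force: 0.0
```

>>> {"method": "carry_out", "body": {
  "commands": [
    {"travel": [0.1, -0.2, 0.1], "spin": 0},
    {"travel": [0.2, -0.4, 0.2], "spin": 0},
    {"travel": [0.26, -0.6, 0.3], "spin": 0},
    {"travel": [0.26, -0.61, 0.31], "spin": 0},
    {"travel": [0.26, -0.61, 0.31], "spin": 0},
    {"travel": [0.26, -0.61, 0.31], "spin": 0},
    {"travel": [0.26, -0.61, 0.31], "spin": 0}
  ]
}}

```text
clock: 25.22
ee_pos: [468.0, 44.8, 191.3]
eef_rot: [0.001, 3.14, 0.001]
contact_force: [0.5, 0.3, 0.4]
finger_gap: 74.3
grasp_force: 0.0
```

```bash
cat > lookj.py <<'E'
import sys
from h import *
x,y=map(float,sys.argv[1:3])
s=get_state(); p,im=snap("wrist",sys.argv[3]); np.savez(sys.argv[3]+".npz",im=im,**p); print("t",s["clock"])
# top face of the lid: orange pixels; circle at z=85
h=cv2.cvtColor(im,cv2.COLOR_RGB2HSV); yy,xx=np.mgrid[:420,:560]
m=((h[...,0]<22)&(h[...,1]>80)&(h[...,2]>60)).astype(np.uint8)
w=plane(p,np.c_[xx.ravel(),yy.ravel()],85).reshape(420,560,2)
m*=(np.hypot(w[...,0]-x,w[...,1]-y)<40).astype(np.uint8)
n,l,st,_=cv2.connectedComponentsWithStats(m); k=l==1+np.argmax(st[1:,4]); q=w[k].astype(np.float32)
(a,b),r=cv2.minEnclosingCircle(q); lo,hi=q.min(0),q.max(0)
print("centre %.1f %.1f r%.1f"%(a,b,r),"bbox mid",(lo+hi)/2,"size",hi-lo,"px",proj(p,[(a,b,85)])); go(a,b,74,np.pi/2)
E
python3 lookj.py 464 42 w13
```

```text
t 25.2167
centre 456.6 43.2 r31.7 bbox mid [456.55878  43.18048] size [62.831146 51.236313] px [[279.44632689 203.85137726]]
go [ 0.0588 -0.0102  0.5869] 0.0001 j7 1.45 curyaw 1.571 ee [468.1  45.2 191.4]
```

>>> {"method": "carry_out", "body": {
  "commands": [
    {"travel": [0.035, -0.01, 0.1], "spin": 0},
    {"travel": [0.035, -0.01, 0.25], "spin": 0},
    {"travel": [0.035, -0.01, 0.4], "spin": 0},
    {"travel": [0.035, -0.01, 0.5], "spin": 0},
    {"travel": [0.035, -0.01, 0.55], "spin": 0},
    {"travel": [0.035, -0.01, 0.575], "spin": 0},
    {"travel": [0.035, -0.01, 0.575], "spin": 0},
    {"travel": [0.035, -0.01, 0.575], "spin": 0}
  ]
}}

```text
clock: 25.93
ee_pos: [460.6, 42.9, 76.2]
eef_rot: [-0.001, 3.141, 0.0]
contact_force: [0.6, -0.2, 0.3]
finger_gap: 74.2
grasp_force: 0.0
```

>>> {"method": "carry_out", "body": {
  "commands": [
    {"travel": [0, 0, 0], "spin": 0},
    {"travel": [0, 0, 0], "spin": 0},
    {"travel": [0, 0, 0], "spin": 0},
    {"travel": [0, 0, 0], "spin": 0},
    {"travel": [0, 0, 0], "spin": 0},
    {"travel": [0, 0, 0], "spin": 0},
    {"travel": [0, 0, 0], "spin": 0}
  ],
  "grip": 1,
  "squeeze": 25
}}

```text
clock: 26.52
ee_pos: [460.5, 42.4, 76.4]
eef_rot: [0.001, 3.14, 0.001]
contact_force: [-0.1, 1.0, 7.8]
finger_gap: 53.4
grasp_force: 25.0
```

>>> {"method": "carry_out", "body": {
  "commands": [
    {"travel": [0, 0, -0.12], "spin": 0},
    {"travel": [0, 0, -0.25], "spin": 0},
    {"travel": [0, 0.05, -0.36], "spin": 0},
    {"travel": [-0.05, 0.2, -0.36], "spin": 0},
    {"travel": [-0.1, 0.38, -0.36], "spin": 0},
    {"travel": [-0.15, 0.56, -0.36], "spin": 0},
    {"travel": [-0.2, 0.74, -0.36], "spin": 0},
    {"travel": [-0.25, 0.9, -0.36], "spin": 0},
    {"travel": [-0.25, 0.9, -0.36], "spin": 0}
  ]
}}

```text
clock: 27.27
ee_pos: [511.5, 230.1, 147.8]
eef_rot: [-0.01, 3.139, 0.006]
contact_force: [1.8, 0.8, -1.0]
finger_gap: 53.8
grasp_force: 25.0
```

>>> {"method": "carry_out", "body": {
  "commands": [
    {"travel": [-0.05, 0.18, 0], "spin": 0.06},
    {"travel": [-0.1, 0.36, 0], "spin": 0.12},
    {"travel": [-0.16, 0.54, 0], "spin": 0.2},
    {"travel": [-0.21, 0.68, 0], "spin": 0.27},
    {"travel": [-0.25, 0.74, 0], "spin": 0.33},
    {"travel": [-0.255, 0.745, 0], "spin": 0.373},
    {"travel": [-0.255, 0.745, 0], "spin": 0.373},
    {"travel": [-0.255, 0.745, 0], "spin": 0.373},
    {"travel": [-0.255, 0.745, 0], "spin": 0.373}
  ]
}}

```text
clock: 28.02
ee_pos: [560.9, 370.1, 147.7]
eef_rot: [-0.906, -3.008, 0.001]
contact_force: [0.2, 0.2, -1.4]
finger_gap: 53.4
grasp_force: 25.0
```

```bash
python3 -c "
from h import *
go(561.5,371.3,82.4,np.radians(56.4)); s=get_state();print(s['grasp_force'],s['finger_gap'],s['clock'])"
```

```text
go [0.0011 0.007  0.3265] 0.0009 j7 0.61 curyaw 0.986 ee [560.9 370.1 147.7]
24.99965786933899 53.3600225818826 28.0167
```

>>> {"method": "carry_out", "body": {
  "commands": [
    {"travel": [0, 0.005, 0.05], "spin": 0},
    {"travel": [0, 0.005, 0.12], "spin": 0},
    {"travel": [0, 0.005, 0.19], "spin": 0},
    {"travel": [0, 0.005, 0.25], "spin": 0},
    {"travel": [0, 0.005, 0.29], "spin": 0},
    {"travel": [0, 0.005, 0.305], "spin": 0},
    {"travel": [0, 0.005, 0.315], "spin": 0},
    {"travel": [0, 0.005, 0.322], "spin": 0},
    {"travel": [0, 0.005, 0.328], "spin": 0},
    {"travel": [0, 0.005, 0.328], "spin": 0}
  ]
}}

```text
clock: 28.85
ee_pos: [562.1, 372.1, 82.7]
eef_rot: [0.908, 3.007, 0.001]
contact_force: [-0.6, 0.5, -1.1]
finger_gap: 53.9
grasp_force: 25.0
```

>>> {"method": "carry_out", "body": {
  "commands": [
    {"travel": [0, 0, 0.004], "spin": 0},
    {"travel": [0, 0, 0.008], "spin": 0},
    {"travel": [0, 0, 0.01], "spin": 0},
    {"travel": [0, 0, 0.01], "spin": 0}
  ]
}}

```text
clock: 29.18
ee_pos: [562.4, 372.3, 82.4]
eef_rot: [0.908, 3.007, 0.003]
contact_force: [-3.1, -0.8, 14.5]
finger_gap: 53.4
grasp_force: 25.0
```

>>> {"method": "carry_out", "body": {
  "commands": [
    {"travel": [0, 0, 0], "spin": 0},
    {"travel": [0, 0, 0], "spin": 0},
    {"travel": [0, 0, 0], "spin": 0},
    {"travel": [0, 0, 0], "spin": 0},
    {"travel": [0, 0, 0], "spin": 0}
  ],
  "grip": -0.5
}}

```text
clock: 29.6
ee_pos: [561.8, 372.0, 80.1]
eef_rot: [-0.908, -3.008, 0.0]
contact_force: [-0.3, -0.3, 0.4]
finger_gap: 69.5
grasp_force: 0.0
```

>>> {"method": "carry_out", "body": {
  "commands": [
    {"travel": [0, 0, -0.1], "spin": 0},
    {"travel": [0, 0, -0.25], "spin": 0},
    {"travel": [0, 0, -0.4], "spin": 0},
    {"travel": [-0.02, -0.1, -0.55], "spin": -0.05},
    {"travel": [-0.07, -0.3, -0.55], "spin": -0.12},
    {"travel": [-0.11, -0.48, -0.55], "spin": -0.2},
    {"travel": [-0.15, -0.66, -0.55], "spin": -0.27},
    {"travel": [-0.19, -0.83, -0.55], "spin": -0.34},
    {"travel": [-0.19, -0.83, -0.55], "spin": -0.374},
    {"travel": [-0.19, -0.83, -0.55], "spin": -0.374}
  ]
}}

```text
clock: 30.43
ee_pos: [501.3, 210.5, 190.7]
eef_rot: [-0.0, 3.141, 0.0]
contact_force: [0.7, -0.3, -0.1]
finger_gap: 69.7
grasp_force: 0.0
```

>>> {"method": "carry_out", "body": {
  "commands": [
    {"travel": [0.06, -0.2, 0], "spin": 0},
    {"travel": [0.1, -0.4, 0], "spin": 0},
    {"travel": [0.12, -0.6, 0], "spin": 0},
    {"travel": [0.12, -0.7, 0], "spin": 0},
    {"travel": [0.12, -0.7, 0], "spin": 0}
  ]
}}

```text
clock: 30.85
ee_pos: [478.0, 69.0, 190.4]
eef_rot: [0.01, 3.141, -0.002]
contact_force: [0.1, 0.1, -0.1]
finger_gap: 69.7
grasp_force: 0.0
```

>>> {"method": "carry_out", "body": {
  "commands": [
    {"travel": [0.06, -0.2, 0], "spin": 0},
    {"travel": [0.1, -0.4, 0], "spin": 0},
    {"travel": [0.1, -0.6, 0], "spin": 0},
    {"travel": [0.1, -0.62, 0], "spin": 0},
    {"travel": [0.1, -0.62, 0], "spin": 0},
    {"travel": [0.1, -0.62, 0], "spin": 0},
    {"travel": [0.1, -0.62, 0], "spin": 0}
  ]
}}

```text
clock: 31.43
ee_pos: [458.7, -49.3, 190.1]
eef_rot: [-0.005, 3.141, 0.001]
contact_force: [-0.0, 0.5, -0.0]
finger_gap: 70.1
grasp_force: 0.0
```

```bash
python3 lookj.py 450 -52 w14
```

```text
t 31.4333
centre 445.5 -50.4 r31.8 bbox mid [445.52295  -50.818455] size [63.154694 50.99267 ] px [[280.0365794  202.32415547]]
go [ 0.0652 -0.0057  0.5804] 0.0024 j7 1.69 curyaw 1.574 ee [458.5 -49.2 190.1]
```

>>> {"method": "carry_out", "body": {
  "commands": [
    {"travel": [0.042, -0.007, 0.1], "spin": 0},
    {"travel": [0.042, -0.007, 0.25], "spin": 0},
    {"travel": [0.042, -0.007, 0.4], "spin": 0},
    {"travel": [0.042, -0.007, 0.5], "spin": 0},
    {"travel": [0.042, -0.007, 0.55], "spin": 0},
    {"travel": [0.042, -0.007, 0.57], "spin": 0},
    {"travel": [0.042, -0.007, 0.57], "spin": 0},
    {"travel": [0.042, -0.007, 0.57], "spin": 0}
  ]
}}

```text
clock: 32.15
ee_pos: [449.8, -51.9, 76.5]
eef_rot: [-0.004, 3.141, 0.0]
contact_force: [0.2, 0.1, 0.0]
finger_gap: 69.8
grasp_force: 0.0
```

>>> {"method": "carry_out", "body": {
  "commands": [
    {"travel": [0, 0, 0], "spin": 0},
    {"travel": [0, 0, 0], "spin": 0},
    {"travel": [0, 0, 0], "spin": 0},
    {"travel": [0, 0, 0], "spin": 0},
    {"travel": [0, 0, 0], "spin": 0},
    {"travel": [0, 0, 0], "spin": 0}
  ],
  "grip": 1,
  "squeeze": 25
}}

```text
clock: 32.65
ee_pos: [450.0, -52.5, 76.9]
eef_rot: [-0.002, 3.14, 0.0]
contact_force: [0.8, 1.7, 7.3]
finger_gap: 53.6
grasp_force: 25.0
```

>>> {"method": "carry_out", "body": {
  "commands": [
    {"travel": [0, 0, -0.12], "spin": 0},
    {"travel": [0, 0, -0.25], "spin": 0},
    {"travel": [0, 0.05, -0.36], "spin": 0},
    {"travel": [-0.02, 0.2, -0.36], "spin": 0},
    {"travel": [-0.04, 0.38, -0.36], "spin": 0},
    {"travel": [-0.06, 0.56, -0.36], "spin": 0},
    {"travel": [-0.07, 0.74, -0.36], "spin": 0},
    {"travel": [-0.07, 0.92, -0.36], "spin": 0},
    {"travel": [-0.07, 0.99, -0.36], "spin": 0},
    {"travel": [-0.07, 0.99, -0.36], "spin": 0}
  ]
}}

```text
clock: 33.48
ee_pos: [463.1, 149.5, 148.1]
eef_rot: [-0.011, 3.141, 0.002]
contact_force: [-0.2, 0.3, -0.6]
finger_gap: 53.5
grasp_force: 25.0
```

>>> {"method": "carry_out", "body": {
  "commands": [
    {"travel": [-0.02, 0.18, 0], "spin": 0.06},
    {"travel": [-0.04, 0.36, 0], "spin": 0.12},
    {"travel": [-0.06, 0.54, 0], "spin": 0.2},
    {"travel": [-0.07, 0.72, 0], "spin": 0.27},
    {"travel": [-0.07, 0.88, 0], "spin": 0.33},
    {"travel": [-0.07, 0.99, 0], "spin": 0.373},
    {"travel": [-0.07, 0.99, 0], "spin": 0.373},
    {"travel": [-0.07, 0.99, 0], "spin": 0.373},
    {"travel": [-0.07, 0.99, 0], "spin": 0.373}
  ]
}}

```text
clock: 34.23
ee_pos: [477.1, 341.3, 148.1]
eef_rot: [-0.906, -3.008, 0.002]
contact_force: [0.3, -1.6, -0.9]
finger_gap: 53.8
grasp_force: 25.0
```

```bash
python3 -c "
from h import *
go(479,354.8,82.9,np.radians(56.4)); s=get_state();print(s['grasp_force'],s['finger_gap'],s['clock'])"
```

```text
go [0.0295 0.0617 0.3259] 0.0008 j7 0.67 curyaw 0.986 ee [477.1 341.3 148.1]
24.99950408935547 53.77977547467286 34.2333
```

>>> {"method": "carry_out", "body": {
  "commands": [
    {"travel": [0.03, 0.06, 0], "spin": 0},
    {"travel": [0.03, 0.06, 0], "spin": 0},
    {"travel": [0.03, 0.06, 0.05], "spin": 0},
    {"travel": [0.03, 0.06, 0.12], "spin": 0},
    {"travel": [0.03, 0.06, 0.19], "spin": 0},
    {"travel": [0.03, 0.06, 0.25], "spin": 0},
    {"travel": [0.03, 0.06, 0.29], "spin": 0},
    {"travel": [0.03, 0.06, 0.31], "spin": 0},
    {"travel": [0.03, 0.06, 0.32], "spin": 0},
    {"travel": [0.03, 0.06, 0.33], "spin": 0},
    {"travel": [0.03, 0.06, 0.33], "spin": 0},
    {"travel": [0.03, 0.06, 0.33], "spin": 0}
  ]
}}

```text
clock: 35.23
ee_pos: [479.0, 356.8, 82.7]
eef_rot: [0.906, 3.008, 0.001]
contact_force: [0.4, 0.5, -0.7]
finger_gap: 53.3
grasp_force: 25.0
```

>>> {"method": "carry_out", "body": {
  "commands": [
    {"travel": [0, 0, 0.004], "spin": 0},
    {"travel": [0, 0, 0.007], "spin": 0},
    {"travel": [0, 0, 0.01], "spin": 0},
    {"travel": [0, 0, 0.01], "spin": 0}
  ]
}}

```text
clock: 35.57
ee_pos: [479.5, 357.4, 82.0]
eef_rot: [0.905, 3.007, 0.004]
contact_force: [-1.1, -1.0, 15.2]
finger_gap: 53.8
grasp_force: 25.0
```

>>> {"method": "carry_out", "body": {
  "commands": [
    {"travel": [0, 0, 0], "spin": 0},
    {"travel": [0, 0, 0], "spin": 0},
    {"travel": [0, 0, 0], "spin": 0},
    {"travel": [0, 0, 0], "spin": 0},
    {"travel": [0, 0, 0], "spin": 0}
  ],
  "grip": -0.5
}}

```text
clock: 35.98
ee_pos: [478.6, 356.6, 80.1]
eef_rot: [0.906, 3.008, -0.0]
contact_force: [-0.5, 0.6, 0.2]
finger_gap: 69.8
grasp_force: 0.0
```

>>> {"method": "carry_out", "body": {
  "commands": [
    {"travel": [0, 0, -0.1], "spin": 0},
    {"travel": [0, 0, -0.25], "spin": 0},
    {"travel": [0, 0, -0.4], "spin": 0},
    {"travel": [-0.1, -0.03, -0.54], "spin": -0.05},
    {"travel": [-0.25, -0.08, -0.54], "spin": -0.12},
    {"travel": [-0.4, -0.13, -0.54], "spin": -0.2},
    {"travel": [-0.55, -0.19, -0.54], "spin": -0.27},
    {"travel": [-0.7, -0.24, -0.54], "spin": -0.34},
    {"travel": [-0.776, -0.266, -0.54], "spin": -0.374},
    {"travel": [-0.776, -0.266, -0.54], "spin": -0.374},
    {"travel": [-0.776, -0.266, -0.54], "spin": -0.374}
  ]
}}

```text
clock: 36.9
ee_pos: [579.1, 225.5, 188.1]
eef_rot: [-0.001, -3.141, 0.0]
contact_force: [0.1, 1.1, 0.6]
finger_gap: 69.6
grasp_force: 0.0
```

>>> {"method": "carry_out", "body": {
  "commands": [
    {"travel": [-0.15, -0.18, 0], "spin": 0},
    {"travel": [-0.3, -0.36, 0], "spin": 0},
    {"travel": [-0.43, -0.52, 0], "spin": 0},
    {"travel": [-0.53, -0.65, 0], "spin": 0},
    {"travel": [-0.555, -0.675, 0], "spin": 0},
    {"travel": [-0.555, -0.675, 0], "spin": 0},
    {"travel": [-0.555, -0.675, 0], "spin": 0},
    {"travel": [-0.555, -0.675, 0], "spin": 0}
  ]
}}

```text
clock: 37.57
ee_pos: [688.8, 94.8, 187.8]
eef_rot: [0.008, -3.14, -0.002]
contact_force: [-0.3, 0.5, 0.9]
finger_gap: 69.8
grasp_force: 0.0
```

```bash
python3 lookj.py 688 91 w15
```

```text
t 37.5667
centre 680.3 90.0 r32.5 bbox mid [680.2844   90.15694] size [64.1864   50.818428] px [[275.30210148 208.98407411]]
go [ 0.042  -0.0246  0.57  ] 0.0035 j7 1.55 curyaw 1.576 ee [688.9  94.8 188. ]
```

>>> {"method": "carry_out", "body": {
  "commands": [
    {"travel": [0.018, -0.02, 0.1], "spin": 0},
    {"travel": [0.018, -0.02, 0.25], "spin": 0},
    {"travel": [0.018, -0.02, 0.4], "spin": 0},
    {"travel": [0.018, -0.02, 0.5], "spin": 0},
    {"travel": [0.018, -0.02, 0.54], "spin": 0},
    {"travel": [0.018, -0.02, 0.56], "spin": 0},
    {"travel": [0.018, -0.02, 0.56], "spin": 0},
    {"travel": [0.018, -0.02, 0.56], "spin": 0}
  ]
}}

```text
clock: 38.28
ee_pos: [687.0, 88.5, 77.4]
eef_rot: [-0.005, 3.14, 0.001]
contact_force: [0.6, 0.2, 1.6]
finger_gap: 69.8
grasp_force: 0.0
```

>>> {"method": "carry_out", "body": {
  "commands": [
    {"travel": [0, 0, 0], "spin": 0},
    {"travel": [0, 0, 0], "spin": 0},
    {"travel": [0, 0, 0], "spin": 0},
    {"travel": [0, 0, 0], "spin": 0},
    {"travel": [0, 0, 0], "spin": 0},
    {"travel": [0, 0, 0], "spin": 0}
  ],
  "grip": 1,
  "squeeze": 25
}}

```text
clock: 38.78
ee_pos: [687.2, 88.2, 77.2]
eef_rot: [-0.004, 3.14, 0.001]
contact_force: [-0.2, 2.0, 6.3]
finger_gap: 53.7
grasp_force: 25.0
```

>>> {"method": "carry_out", "body": {
  "commands": [
    {"travel": [0, 0, -0.12], "spin": 0},
    {"travel": [0, 0, -0.28], "spin": 0},
    {"travel": [0, 0.05, -0.43], "spin": 0},
    {"travel": [0, 0.2, -0.52], "spin": 0},
    {"travel": [0.06, 0.38, -0.52], "spin": 0.07},
    {"travel": [0.15, 0.56, -0.52], "spin": 0.14},
    {"travel": [0.27, 0.73, -0.52], "spin": 0.21},
    {"travel": [0.4, 0.88, -0.52], "spin": 0.28},
    {"travel": [0.52, 0.98, -0.52], "spin": 0.34},
    {"travel": [0.54, 0.99, -0.52], "spin": 0.373},
    {"travel": [0.54, 0.99, -0.52], "spin": 0.373},
    {"travel": [0.54, 0.99, -0.52], "spin": 0.373},
    {"travel": [0.54, 0.99, -0.52], "spin": 0.373}
  ]
}}

```text
clock: 39.87
ee_pos: [579.0, 284.3, 180.4]
eef_rot: [0.902, 3.008, -0.001]
contact_force: [0.5, -0.8, -2.4]
finger_gap: 53.9
grasp_force: 25.0
```

```bash
python3 -c "
from h import *
go(578.8,289.0,83.2,np.radians(56.4)); s=get_state();print(s['grasp_force'],s['finger_gap'],s['clock'])"
```

```text
go [0.0143 0.0192 0.486 ] 0.0022 j7 0.80 curyaw 0.988 ee [579.  284.3 180.4]
24.999398589134216 53.889685782661715 39.8667
```

>>> {"method": "carry_out", "body": {
  "commands": [
    {"travel": [0.01, 0.011, 0], "spin": 0},
    {"travel": [0.01, 0.011, 0.08], "spin": 0},
    {"travel": [0.01, 0.011, 0.18], "spin": 0},
    {"travel": [0.01, 0.011, 0.28], "spin": 0},
    {"travel": [0.01, 0.011, 0.37], "spin": 0},
    {"travel": [0.01, 0.011, 0.43], "spin": 0},
    {"travel": [0.01, 0.011, 0.46], "spin": 0},
    {"travel": [0.01, 0.011, 0.475], "spin": 0},
    {"travel": [0.01, 0.011, 0.484], "spin": 0},
    {"travel": [0.01, 0.011, 0.484], "spin": 0}
  ]
}}

```text
clock: 40.7
ee_pos: [578.0, 288.4, 83.9]
eef_rot: [0.903, 3.008, 0.001]
contact_force: [0.4, -0.4, -0.5]
finger_gap: 53.7
grasp_force: 25.0
```

>>> {"method": "carry_out", "body": {
  "commands": [
    {"travel": [0, 0, 0.004], "spin": 0},
    {"travel": [0, 0, 0.008], "spin": 0},
    {"travel": [0, 0, 0.01], "spin": 0},
    {"travel": [0, 0, 0.01], "spin": 0}
  ]
}}

```text
clock: 41.03
ee_pos: [578.3, 288.7, 83.2]
eef_rot: [0.903, 3.007, 0.003]
contact_force: [-1.4, -1.5, 7.5]
finger_gap: 53.4
grasp_force: 25.0
```

>>> {"method": "carry_out", "body": {
  "commands": [
    {"travel": [0, 0, 0], "spin": 0},
    {"travel": [0, 0, 0], "spin": 0},
    {"travel": [0, 0, 0], "spin": 0},
    {"travel": [0, 0, 0], "spin": 0},
    {"travel": [0, 0, 0], "spin": 0}
  ],
  "grip": -0.5
}}

```text
clock: 41.45
ee_pos: [577.5, 288.6, 81.4]
eef_rot: [0.903, 3.009, -0.0]
contact_force: [-0.3, -0.3, -0.2]
finger_gap: 69.9
grasp_force: 0.0
```

>>> {"method": "carry_out", "body": {
  "commands": [
    {"travel": [0, 0, -0.1], "spin": 0},
    {"travel": [0, 0, -0.25], "spin": 0},
    {"travel": [0, 0, -0.4], "spin": 0},
    {"travel": [-0.06, -0.08, -0.57], "spin": -0.05},
    {"travel": [-0.17, -0.23, -0.57], "spin": -0.12},
    {"travel": [-0.28, -0.38, -0.57], "spin": -0.2},
    {"travel": [-0.4, -0.54, -0.57], "spin": -0.27},
    {"travel": [-0.52, -0.7, -0.57], "spin": -0.34},
    {"travel": [-0.594, -0.807, -0.57], "spin": -0.375},
    {"travel": [-0.594, -0.807, -0.57], "spin": -0.375},
    {"travel": [-0.594, -0.807, -0.57], "spin": -0.375}
  ]
}}

```text
clock: 42.37
ee_pos: [587.9, 86.2, 195.7]
eef_rot: [-0.002, 3.141, -0.0]
contact_force: [0.4, 0.1, -0.7]
finger_gap: 69.7
grasp_force: 0.0
```

>>> {"method": "carry_out", "body": {
  "commands": [
    {"travel": [0, -0.18, 0], "spin": 0},
    {"travel": [0, -0.38, 0], "spin": 0},
    {"travel": [-0.03, -0.58, 0], "spin": 0},
    {"travel": [-0.04, -0.78, 0], "spin": 0},
    {"travel": [-0.05, -0.99, 0], "spin": 0},
    {"travel": [-0.05, -0.99, 0], "spin": 0}
  ]
}}

```text
clock: 42.87
ee_pos: [598.9, -117.7, 195.8]
eef_rot: [0.005, 3.14, -0.007]
contact_force: [1.1, -0.5, 0.7]
finger_gap: 69.9
grasp_force: 0.0
```

>>> {"method": "carry_out", "body": {
  "commands": [
    {"travel": [0, -0.18, 0], "spin": 0},
    {"travel": [0, -0.38, 0], "spin": 0},
    {"travel": [-0.03, -0.58, 0], "spin": 0},
    {"travel": [-0.04, -0.78, 0], "spin": 0},
    {"travel": [-0.05, -0.95, 0.02], "spin": 0},
    {"travel": [-0.05, -0.99, 0.03], "spin": 0},
    {"travel": [-0.05, -0.99, 0.03], "spin": 0},
    {"travel": [-0.05, -0.99, 0.03], "spin": 0},
    {"travel": [-0.05, -0.99, 0.03], "spin": 0}
  ]
}}

```text
clock: 43.62
ee_pos: [610.9, -304.4, 189.2]
eef_rot: [0.013, -3.141, -0.003]
contact_force: [0.0, -0.1, 0.8]
finger_gap: 69.8
grasp_force: 0.0
```

```bash
python3 lookj.py 604 -309 w16
```

```text
t 43.6167
centre 599.9 -307.6 r31.8 bbox mid [ 599.96985 -307.70526] size [63.30255  51.556305] px [[277.28190764 205.21570491]]
go [ 0.0557 -0.0163  0.5769] 0.0057 j7 2.14 curyaw 1.580 ee [ 611.  -304.4  189.4]
```

>>> {"method": "carry_out", "body": {
  "commands": [
    {"travel": [0.035, -0.01, 0.1], "spin": 0},
    {"travel": [0.035, -0.01, 0.25], "spin": 0},
    {"travel": [0.035, -0.01, 0.4], "spin": 0},
    {"travel": [0.035, -0.01, 0.5], "spin": 0},
    {"travel": [0.035, -0.01, 0.55], "spin": 0},
    {"travel": [0.035, -0.01, 0.567], "spin": 0},
    {"travel": [0.035, -0.01, 0.567], "spin": 0},
    {"travel": [0.035, -0.01, 0.567], "spin": 0}
  ]
}}

```text
clock: 44.33
ee_pos: [603.9, -309.3, 77.3]
eef_rot: [-0.01, 3.14, -0.001]
contact_force: [0.3, -1.1, 0.7]
finger_gap: 69.8
grasp_force: 0.0
```

>>> {"method": "carry_out", "body": {
  "commands": [
    {"travel": [0, 0, 0], "spin": 0},
    {"travel": [0, 0, 0], "spin": 0},
    {"travel": [0, 0, 0], "spin": 0},
    {"travel": [0, 0, 0], "spin": 0},
    {"travel": [0, 0, 0], "spin": 0},
    {"travel": [0, 0, 0], "spin": 0}
  ],
  "grip": 1,
  "squeeze": 25
}}

```text
clock: 44.83
ee_pos: [603.7, -309.5, 77.0]
eef_rot: [-0.009, 3.14, -0.0]
contact_force: [-0.0, 1.5, 6.6]
finger_gap: 53.9
grasp_force: 25.0
```

>>> {"method": "carry_out", "body": {
  "commands": [
    {"travel": [0, 0, -0.12], "spin": 0},
    {"travel": [0, 0, -0.25], "spin": 0},
    {"travel": [0.05, 0, -0.37], "spin": 0},
    {"travel": [0.17, 0.1, -0.37], "spin": 0},
    {"travel": [0.3, 0.22, -0.37], "spin": 0},
    {"travel": [0.43, 0.36, -0.37], "spin": 0},
    {"travel": [0.55, 0.5, -0.37], "spin": 0},
    {"travel": [0.6, 0.68, -0.37], "spin": 0},
    {"travel": [0.6, 0.85, -0.37], "spin": 0},
    {"travel": [0.6, 0.9, -0.37], "spin": 0}
  ]
}}

```text
clock: 45.67
ee_pos: [480.8, -125.6, 150.1]
eef_rot: [0.015, -3.14, -0.004]
contact_force: [-0.6, 0.5, -0.7]
finger_gap: 53.7
grasp_force: 25.0
```

>>> {"method": "carry_out", "body": {
  "commands": [
    {"travel": [0, 0.17, 0], "spin": 0},
    {"travel": [0, 0.35, 0], "spin": 0},
    {"travel": [0, 0.53, 0], "spin": 0},
    {"travel": [0, 0.71, 0], "spin": 0},
    {"travel": [0, 0.89, 0], "spin": 0},
    {"travel": [0, 0.99, 0], "spin": 0}
  ]
}}

```text
clock: 46.17
ee_pos: [481.0, 71.6, 150.0]
eef_rot: [-0.014, 3.141, 0.002]
contact_force: [0.8, 0.3, -1.2]
finger_gap: 53.7
grasp_force: 25.0
```

>>> {"method": "carry_out", "body": {
  "commands": [
    {"travel": [0, 0.17, 0], "spin": 0.06},
    {"travel": [-0.02, 0.35, 0], "spin": 0.13},
    {"travel": [-0.04, 0.53, 0], "spin": 0.2},
    {"travel": [-0.06, 0.7, 0], "spin": 0.27},
    {"travel": [-0.06, 0.85, 0], "spin": 0.33},
    {"travel": [-0.06, 0.95, 0], "spin": 0.375},
    {"travel": [-0.06, 0.99, 0], "spin": 0.375},
    {"travel": [-0.06, 0.99, 0], "spin": 0.375},
    {"travel": [-0.06, 0.99, 0], "spin": 0.375},
    {"travel": [-0.06, 0.99, 0], "spin": 0.375}
  ]
}}

```text
clock: 47.0
ee_pos: [492.0, 263.7, 150.2]
eef_rot: [0.904, 3.008, -0.001]
contact_force: [0.5, -0.2, -1.3]
finger_gap: 53.8
grasp_force: 25.0
```

```bash
python3 -c "
from h import *
go(495.5,272.5,83,np.radians(56.4)); s=get_state();print(s['grasp_force'],s['finger_gap'],s['clock'])
im=snap('wrist')[1]; cv2.imwrite('pics/w17.png',im[:,:,::-1])"
```

```text
go [0.0097 0.0464 0.3358] 0.0016 j7 0.88 curyaw 0.987 ee [492.  263.7 150.2]
24.999441504478455 53.840119397041846 47.0
```

>>> {"method": "carry_out", "body": {
  "commands": [
    {"travel": [0.006, 0.038, 0], "spin": 0},
    {"travel": [0.006, 0.038, 0], "spin": 0},
    {"travel": [0.006, 0.038, 0.06], "spin": 0},
    {"travel": [0.006, 0.038, 0.14], "spin": 0},
    {"travel": [0.006, 0.038, 0.21], "spin": 0},
    {"travel": [0.006, 0.038, 0.27], "spin": 0},
    {"travel": [0.006, 0.038, 0.305], "spin": 0},
    {"travel": [0.006, 0.038, 0.32], "spin": 0},
    {"travel": [0.006, 0.038, 0.33], "spin": 0},
    {"travel": [0.006, 0.038, 0.333], "spin": 0},
    {"travel": [0.006, 0.038, 0.333], "spin": 0}
  ]
}}

```text
clock: 47.97
ee_pos: [495.1, 272.9, 83.7]
eef_rot: [0.903, 3.009, 0.001]
contact_force: [0.2, 0.1, -0.8]
finger_gap: 53.8
grasp_force: 25.0
```

>>> {"method": "carry_out", "body": {
  "commands": [
    {"travel": [0, 0, 0.004], "spin": 0},
    {"travel": [0, 0, 0.008], "spin": 0},
    {"travel": [0, 0, 0.01], "spin": 0},
    {"travel": [0, 0, 0.01], "spin": 0}
  ]
}}

```text
clock: 48.3
ee_pos: [495.6, 273.2, 82.7]
eef_rot: [0.903, 3.008, 0.003]
contact_force: [0.1, -0.1, 9.3]
finger_gap: 53.6
grasp_force: 25.0
```

Release, raise, back off sideways, and check.

>>> {"method": "carry_out", "body": {
  "commands": [
    {"travel": [0, 0, 0], "spin": 0},
    {"travel": [0, 0, 0], "spin": 0},
    {"travel": [0, 0, 0], "spin": 0},
    {"travel": [0, 0, 0], "spin": 0},
    {"travel": [0, 0, 0], "spin": 0}
  ],
  "grip": -0.5
}}

```text
clock: 48.72
ee_pos: [494.9, 272.8, 81.4]
eef_rot: [0.903, 3.009, -0.0]
contact_force: [0.4, 0.2, -0.4]
finger_gap: 69.5
grasp_force: 0.0
```

>>> {"method": "carry_out", "body": {
  "commands": [
    {"travel": [0, 0, -0.1], "spin": 0},
    {"travel": [0, 0, -0.25], "spin": 0},
    {"travel": [0, 0, -0.4], "spin": 0},
    {"travel": [0, 0, -0.6], "spin": 0},
    {"travel": [0, 0, -0.8], "spin": 0},
    {"travel": [0, 0, -0.95], "spin": 0},
    {"travel": [0, 0, -0.95], "spin": 0},
    {"travel": [0, 0, -0.95], "spin": 0}
  ]
}}

```text
clock: 49.38
ee_pos: [495.4, 273.3, 272.9]
eef_rot: [0.902, 3.008, 0.005]
contact_force: [-0.2, -0.5, -0.4]
finger_gap: 69.7
grasp_force: 0.0
```

>>> {"method": "carry_out", "body": {
  "commands": [
    {"travel": [0, 0.2, 0], "spin": 0},
    {"travel": [0, 0.4, 0], "spin": 0},
    {"travel": [0, 0.6, 0], "spin": 0},
    {"travel": [0, 0.8, 0], "spin": 0},
    {"travel": [0, 0.9, 0], "spin": 0},
    {"travel": [0, 0.9, 0], "spin": 0},
    {"travel": [0, 0.9, 0], "spin": 0}
  ]
}}

```text
clock: 49.97
ee_pos: [593.5, 423.2, 268.4]
eef_rot: [-0.902, -3.008, 0.006]
contact_force: [-0.7, -0.5, 0.0]
finger_gap: 69.7
grasp_force: 0.0
```

Run:
```python
from h import *
print(get_state()["ee_pos"],get_state()["clock"])
i=snap("scene")[1];j=snap("side")[1];w=snap("wrist")[1]
f=lambda a,s:cv2.resize(a,s,interpolation=cv2.INTER_CUBIC)
o=np.vstack([np.hstack([f(i[160:310,200:440],(400,250)),f(j[120:270,190:430],(400,250))]),f(w,(800,600))[:340]])
cv2.imwrite("pics/c18.png",o[:,:,::-1])
```

```text
[593.51351245 423.17214336 268.39675493] 49.9667
```

View pics/c18.png

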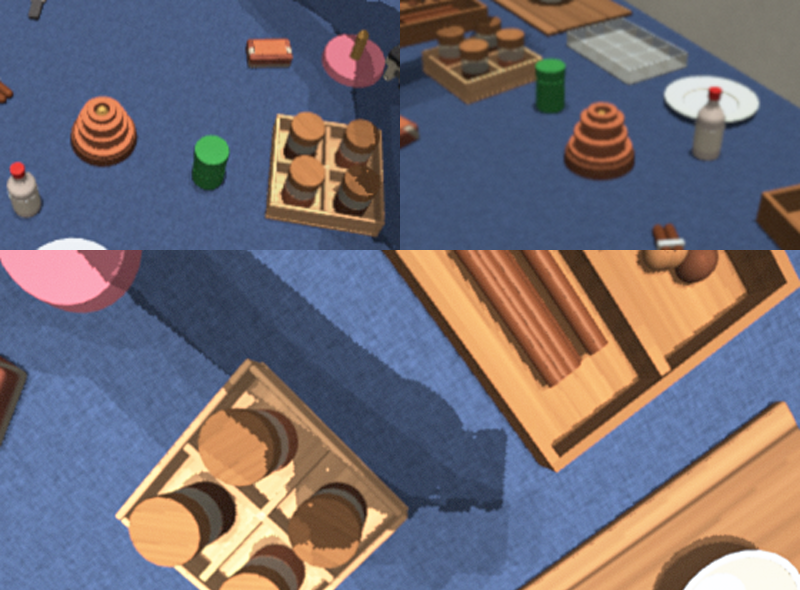

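All three views agree: the tiers are nested level on the post, at (103,130) in the scene crop, and four jars stand upright, one per cell, around (325,170). The cinnamon, glue and green jar have not moved, so I am handing in.

```bash
python3 -c "
from rig import *
print(sign_off())"
```

```text
the job is handed in; nothing more can be done
None
```

I threaded the three tiers onto the post (large, middle, small), stood all four jars upright in the crate, one per cell, and handed the job in at about 50 s; the hand-in returned no verdict.

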